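# Deburr the cut end of a card-terminal pole

### The job

The hollow pole for the new card terminal has just been cut to length, and its inner edge would chafe the cable. Take the deburring tool out of its wooden block, hook the blade over the inner edge of the pole's open end above the cable outlet, and draw it all the way round, clockwise as seen from above, back to where it began, with the bent part of the blade pulled outward against the edge lightly and steadily the whole way (about 5 N, always 2 to 8, never over 12). Then stand the tool back in its hole in the block, leaving the other things where they are.

Things in the scene. Friction and masses are not known exactly. Their poses are not given: they have to be found in the camera images.
- pole: mount foot for a card terminal, screwed to the counter: grey flange 96 mm across, 6 mm thick; grey socket 61 mm across, 38 mm high; in it an upright steel tube with an open cut end. A cable outlet (round stub, 22 mm across, sticking out 15 mm low on the socket) points along its -x axis, the head of a clamp screw along +x. Origin: centre of the underside, z up. Fixed
- mouth (a point): centre of the tube's open end in the plane of its rim, 120 mm above the counter; axes as pole, so clockwise from above runs from -x (cable outlet) to +y, +x, -y. The bore is about 44 mm, the wall 3 mm, but the tube is out of round: the bore is 42.4 mm one way and 45.6 mm across it, which way is not measured
- deburrer: deburring tool standing blade down in the block: square grey handle 18 x 18 mm from 5 to 79 mm above the origin, cap up to 86 mm; collar 27 mm across, 5 mm thick, resting on the block; below it a ferrule 16 mm across, 10 mm long, tapered, then the blade. Steel, about 180 g. Origin: on the axis at the collar's underside; z up the handle, x and y square to its faces
- blade (a joint): swivel of the blade about the tool's axis, rad, counter-clockwise from above; very easy, no stops; at 0 the crank points to the tool's +x (at the start roughly away from the robot). The blade is a cranked 4 mm round bar: on the axis down to 18 mm below the tool's origin, slanting out at 45 degrees to 7 mm off the axis at 25 mm below, then straight down to the tip 37 mm below
- blade_edge (a point): middle of the blade's slanting part, on the bar's centre line: 3.5 mm off the tool's axis towards the crank, 21.5 mm below the tool's origin. In use it rides on the tube's inner edge, the tip hanging in the bore and the tool's axis over or just outside the wall; pulled outward so, the crank swings round by itself to point into the tube. Each mm further out adds 2 to 3 N
- holder: wooden block 94 x 50 x 45 mm with a round hole 21 mm wide, 42 mm deep for the tool and four spare blades (pins 7 mm high) at its far end. Origin: on the counter under the middle of the hole; the block reaches 25 mm to its -x side, 69 mm to its +x side and 25 mm to each side in y. Fixed
- holder_hole (a point): middle of the mouth of the tool's hole, at the block's top, 45 mm above the counter; axes as holder
- terminal: grey card terminal, 175 x 71 x 46 mm, lying loose beyond the pole, a bystander; origin at the centre of its underside
- marker: white marker pen with a red cap, 135 mm long, 16 mm thick, lying loose on the counter, a bystander; origin at the centre of its underside
Things that resemble listed ones, but are neither listed nor needed, are in the scene too. Of the things that look like the deburrer, the larger one is meant.

How it is judged:
On the way, in this order (a step that is already met when the one before it is completed fails the run):
1. the tool is lifted out of its block (z of deburrer in the frame of holder_hole above 0.04 m), for 0.1 s.
2. bent part of the blade bearing on the edge with 2 to 8 N, above the cable outlet (x of blade_edge in the frame of mouth below -0.008 m and y of blade_edge in the frame of mouth between -0.008 and 0.008 m and horizontal distance between blade_edge and mouth between 0.017 and 0.025 m and contact force between deburrer and pole between 2 and 8 N and z of blade_edge in the frame of mouth between -0.004 and 0.006 m), for 0.6 s.
3. bent part of the blade bearing on the edge with 2 to 8 N, 1/8 of the way round (x of blade_edge in the frame of mouth below -0.008 m and y of blade_edge in the frame of mouth above 0.008 m and horizontal distance between blade_edge and mouth between 0.017 and 0.025 m and contact force between deburrer and pole between 2 and 8 N and z of blade_edge in the frame of mouth between -0.004 and 0.006 m), for 0.6 s.
4. bent part of the blade bearing on the edge with 2 to 8 N, 1/4 of the way round (x of blade_edge in the frame of mouth between -0.008 and 0.008 m and y of blade_edge in the frame of mouth above 0.008 m and horizontal distance between blade_edge and mouth between 0.017 and 0.025 m and contact force between deburrer and pole between 2 and 8 N and z of blade_edge in the frame of mouth between -0.004 and 0.006 m), for 0.6 s.
5. bent part of the blade bearing on the edge with 2 to 8 N, 3/8 of the way round (x of blade_edge in the frame of mouth above 0.008 m and y of blade_edge in the frame of mouth above 0.008 m and horizontal distance between blade_edge and mouth between 0.017 and 0.025 m and contact force between deburrer and pole between 2 and 8 N and z of blade_edge in the frame of mouth between -0.004 and 0.006 m), for 0.6 s.
6. bent part of the blade bearing on the edge with 2 to 8 N, half of the way round (x of blade_edge in the frame of mouth above 0.008 m and y of blade_edge in the frame of mouth between -0.008 and 0.008 m and horizontal distance between blade_edge and mouth between 0.017 and 0.025 m and contact force between deburrer and pole between 2 and 8 N and z of blade_edge in the frame of mouth between -0.004 and 0.006 m), for 0.6 s.
7. bent part of the blade bearing on the edge with 2 to 8 N, 5/8 of the way round (x of blade_edge in the frame of mouth above 0.008 m and y of blade_edge in the frame of mouth below -0.008 m and horizontal distance between blade_edge and mouth between 0.017 and 0.025 m and contact force between deburrer and pole between 2 and 8 N and z of blade_edge in the frame of mouth between -0.004 and 0.006 m), for 0.6 s.
8. bent part of the blade bearing on the edge with 2 to 8 N, 3/4 of the way round (x of blade_edge in the frame of mouth between -0.008 and 0.008 m and y of blade_edge in the frame of mouth below -0.008 m and horizontal distance between blade_edge and mouth between 0.017 and 0.025 m and contact force between deburrer and pole between 2 and 8 N and z of blade_edge in the frame of mouth between -0.004 and 0.006 m), for 0.6 s.
9. bent part of the blade bearing on the edge with 2 to 8 N, 7/8 of the way round (x of blade_edge in the frame of mouth below -0.008 m and y of blade_edge in the frame of mouth below -0.008 m and horizontal distance between blade_edge and mouth between 0.017 and 0.025 m and contact force between deburrer and pole between 2 and 8 N and z of blade_edge in the frame of mouth between -0.004 and 0.006 m), for 0.6 s.
10. bent part of the blade bearing on the edge with 2 to 8 N, back above the cable outlet, the turn complete (all of step 2), for 0.6 s.
At the end, for the whole second after the job is handed in: the tool stands released and at rest in its hole: collar within 3 mm of the block's top, axis within 4 mm of the hole's middle, upright within 0.08 rad (horizontal distance between deburrer and holder_hole below 0.004 m and z of deburrer in the frame of holder_hole between -0.003 and 0.003 m and angle between deburrer's own z axis and vertical below 0.08 rad and linear speed of deburrer below 0.02 m/s and contact force between the fingers and deburrer below 0.1 N); the robot touches nothing.
It fails at once if the tool and the pole press on each other with more than 12 N (contact force between deburrer and pole above 12 N).
It fails at once if the fingers or arm push the pole with more than 5 N (contact force between any of the fingers, the arm and pole above 5 N).
It fails at once if the card terminal or the marker is moved by more than 20 mm (distance of any of terminal, marker from where it was at the start of the episode above 0.02 m).
It also fails if it takes over 72 s, if anything falls off the work surface, if the arm or the gripper's body presses on something with over 40 N, if the wrist force passes 120 N, or if a joint passes its speed limit or range.

### The arm

A 6-joint arm with a two-finger parallel gripper is mounted at the origin on a cart in front of the work surface, level with it; the furniture and walls round the work are solid. World frame = base frame: x ahead of the robot, y to its left, z up, the work surface at z = 0. Lengths are in m, angles in rad, forces in N, time in s.
With the tool pointing down it reaches from about 0.275 to 0.825 m from the base axis. Payload 5.2 kg.
Tool frame: the origin (TCP) lies at the very end of the fingers, on their centre line; the grasp point (between the pads) lies 19 mm behind it; z points along the fingers, y is the line along which they close (so a half turn about z gives the same grasp; the last joint's range is limited). The gripper opens to 93 mm and grips with 3 to 60 N. Pads are 15 mm wide; open, the fingers measure 128 mm over their backs; the gripper's body (75 mm by 188 mm) begins 65 mm behind the grasp point.
Start: joints at [1.079, 0.259, 1.535, -0, 1.348, -0.203], TCP at [0.157, 0.527, 0.197] pointing down, gripper open.
Joint ranges: [-3.14, 3.14], [-0.91, 2.08], [0.19, 2.58], [-1.22, 4.36], [0.22, 2.71], [-3.12, 3.12]. Speed limits (rad/s): [2.57, 2.57, 3.14, 3.14, 3.14, 3.14].

### API

Orientations are given as a unit quaternion [w, x, y, z].
In Python, from cell import bot, imaging gives the robot as it stands.
- The arm moves only by the tool play_rows, never from a script. Its argument "targets" is a list of rows, each a list of 3 entries, a list of its own where there are three numbers: the closure, from 0 (fully open) to 1 (shut), then the shift along the tool's x, y, z in m, then the turn, a rotation vector about the tool's x, y, z in degrees. A call has 1 to 10 rows; each row is the pose to reach, as a shift and turn from the pose commanded when the call began, along the tool's axes at that moment; what a row does not reach only later rows make up. A row lasts 1/12 s, in which the tool goes at most 41.7 mm and 7.16 degrees, less where a joint would pass 70% of its speed; a pose out of reach is approached as far as the arm can. A call with a gripper value outside its range is refused whole. The fingers move at their own pace and stop on an object; the grip force is fixed at half the most. Time passes only in rows, so rows that repeat a pose let the fingers close. It gives the time, the measured TCP pose, the force, the opening and the grip force at its end, in the units of the state.
- bot.get_obs(): the state, without advancing time (a new reading comes with each control period).
- imaging.camera(name): name is "scene" or "side" or "wrist"; returns a dict with "frame" (480x640x3 uint8, red, green, blue), "K" (3x3 intrinsics, pixels), "view" (4x4, takes a point from world to camera coordinates); the wrist camera has in their place "hand_eye" (4x4, takes a point from camera to tool coordinates, whose origin is the TCP and whose axes are the flange's). Camera axes: x right, y down, z forward; pixel columns grow to the right and rows downward; lengths in m; the calibration is good to about 2 mm. A picture is of the moment at which its call begins: read the wrist's pose just before it. There is no depth.
- bot.hand_in(): hands the job in; it is judged then, once.
The state is a dict: "time": time; "q": joint angles; "joint_vel": joint speeds; "effort": joint torques, N m; "tcp_pos": TCP position; "ee_rot": TCP orientation; "force": force on the tool from outside, world axes, zero at the start; "moment": the same for the moment, N m; "grip_width": opening from 0.0 (shut) to 1.0 (fully open); "gripper_force": force on a finger pad.
Only numpy, scipy, OpenCV 4.12 (cv2) and the standard library are available. Lean on these libraries where they do the work, as an engineer would, in place of code of your own. Each camera call takes 0.05 s, during which the arm holds its last target. There are 200 camera calls.

## Working session

There is one attempt and no reset: what is moved stays moved. The work goes in short steps, Python scripts to look and compute and a tool call to move; the robot and the scene stay as the last step left them, time stands still between calls to the robot, and variables do not carry over. Pictures are saved under pics/ and viewed, at most 10 in all, crops included, and the job is handed in when it is done.

Besides the shell and the picture viewer there is one more tool, called after "Call:" as name(argument=value, ...) on one line, values as JSON. play_rows: Moves the arm, as the interface text tells. Its arguments: {"type":"object","properties":{"targets":{"type":"array"}},"required":["targets"]}

```bash
mkdir -p pics; ls; python3 - <<'E'
from cell import bot, imaging
import cv2, numpy as np
o=bot.get_obs(); print({k:np.round(v,4).tolist() for k,v in o.items()})
for n in ["scene","side","wrist"]:
    c=imaging.camera(n); cv2.imwrite(f"pics/{n}0.png",c["frame"][:,:,::-1])
    print(n,[ (k,np.round(c[k],4).tolist()) for k in c if k!="frame"])
E
```

```text
pics
{'time': 0.0, 'q': [1.0792, 0.2593, 1.536, 0.0, 1.348, -0.2028], 'joint_vel': [-0.0005, -0.0017, -0.0015, -0.0002, -0.0019, 0.0008], 'effort': [-0.0014, -43.7303, -28.4009, 0.072, 0.041, -0.0001], 'tcp_pos': [0.1563, 0.5267, 0.1961], 'ee_rot': [-0.0003, 0.1439, 0.9896, -0.0008], 'force': [-0.131, 0.0332, 0.4654], 'moment': [-0.0186, -0.039, -0.0361], 'gripper_force': 0.0, 'grip_width': 1.0029}
scene [('K', [[533.0272, 0.0, 326.9721], [0.0, 533.0272, 238.7074], [0.0, 0.0, 1.0]]), ('view', [[-0.4438, -0.8961, -0.0087, 0.3118], [-0.5466, 0.2784, -0.7897, 0.3278], [0.7101, -0.3457, -0.6134, 0.5907], [0.0, 0.0, 0.0, 1.0]])]
side [('K', [[598.8254, 0.0, 316.2587], [0.0, 598.8254, 248.7148], [0.0, 0.0, 1.0]]), ('view', [[-0.976, -0.2177, -0.0078, 0.503], [-0.0937, 0.452, -0.8871, 0.0764], [0.1967, -0.8651, -0.4615, 0.8675], [0.0, 0.0, 0.0, 1.0]])]
wrist [('K', [[428.0484, 0.0, 314.3274], [0.0, 428.0484, 235.8569], [0.0, 0.0, 1.0]]), ('hand_eye', [[-0.0003, -0.9582, -0.2862, 0.0818], [1.0, -0.0001, -0.0008, 0.0], [0.0008, -0.2862, 0.9582, -0.1873], [0.0, 0.0, 0.0, 1.0]])]
```

View pics/scene0.png

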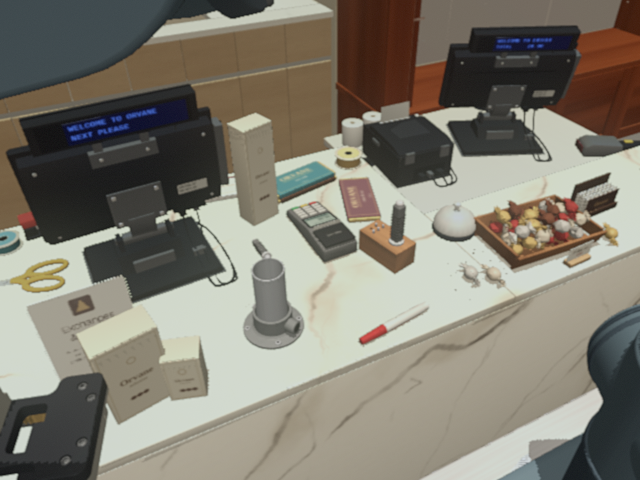

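View pics/side0.png

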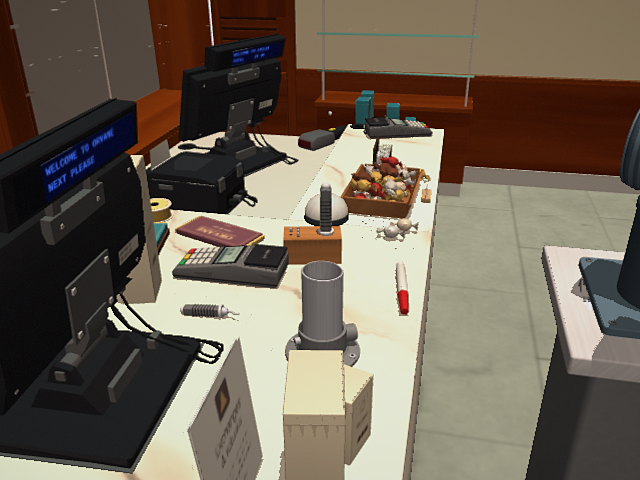

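The scene shows the pole's rim at about (268,268) and the tool in its block with the cap at about (399,206). The side view has the rim at (322,270) and the cap at (326,187). The small look-alike lies loose behind the pole.

```bash
cat > h.py <<'E'
import numpy as np, cv2
from scipy.spatial.transform import Rotation as R
from scipy.optimize import least_squares
C={"scene":(np.array([[533.0272,0,326.9721],[0,533.0272,238.7074],[0,0,1]]),np.array([[-0.4438,-0.8961,-0.0087,0.3118],[-0.5466,0.2784,-0.7897,0.3278],[0.7101,-0.3457,-0.6134,0.5907]])),
"side":(np.array([[598.8254,0,316.2587],[0,598.8254,248.7148],[0,0,1]]),np.array([[-0.976,-0.2177,-0.0078,0.503],[-0.0937,0.452,-0.8871,0.0764],[0.1967,-0.8651,-0.4615,0.8675]]))}
def proj(P,K,V):
    p=np.atleast_2d(P)@V[:3,:3].T+V[:3,3]; p=p@K.T; return p[:,:2]/p[:,2:]
def tri(obs):
    return least_squares(lambda x:np.concatenate([(proj(x,*C[n])[0]-uv) for n,uv in obs]),[.5,.2,.1])
def onplane(n,uv,z):
    K,V=C[n]; d=V[:,:3].T@np.linalg.solve(K,[*uv,1]); c=-V[:,:3].T@V[:,3]
    return c+d*(z-c[2])/d[2]
E
python3 - <<'E'
from h import *
a=cv2.imread("pics/scene0.png");b=cv2.imread("pics/side0.png")
def cr(i,x,y): return cv2.resize(i[y:y+100,x:x+133],(400,300),interpolation=cv2.INTER_CUBIC)
cv2.imwrite("pics/c1.png",np.vstack([np.hstack([cr(a,205,250),cr(a,330,185)]),np.hstack([cr(b,255,255),cr(b,260,170)])]))
print("rim",tri([("scene",(268,268)),("side",(322,270))]).x,"cap",tri([("scene",(399,205)),("side",(326,186))]).x)
E
```

```text
rim [0.45973202 0.21426064 0.11825415] cap [ 0.50665424 -0.03800821  0.12355348]
```

View pics/c1.png

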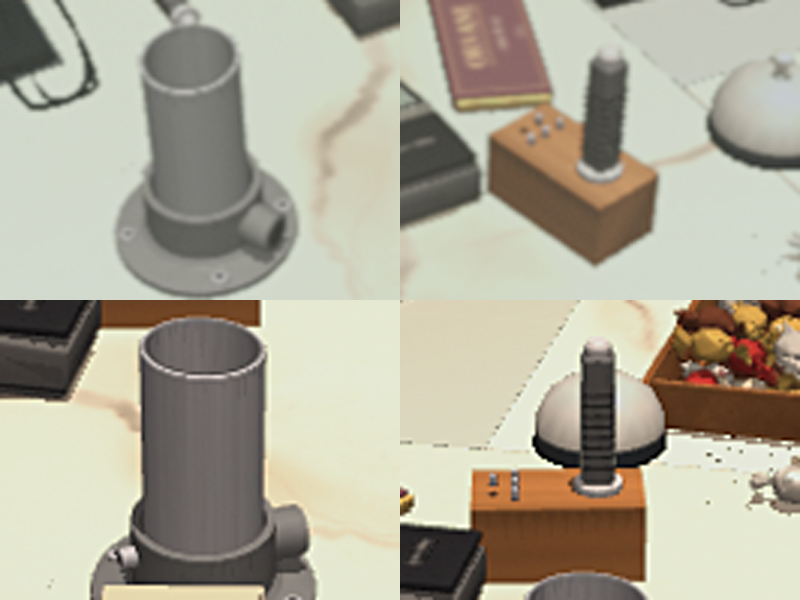

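```bash
python3 - <<'E'
from h import *
s=3.0075
A=lambda x,y:(205+x/s,250+y/s);B=lambda x,y:(330+(x-400)/s,185+y/s)
D=lambda x,y:(255+x/s,255+(y-300)/s);E_=lambda x,y:(260+(x-400)/s,170+(y-300)/s)
for n,p,q in [("rim",A(192,61),D(203,347.5)),("stub end",A(268,228),D(294,532)),("cap",B(609,45),E_(597,340)),("collar",B(599,168),E_(597,484))]:
    r=tri([("scene",p),("side",q)]);print(n,r.x.round(4),r.fun.round(1))
    print("  planes", onplane("scene",p,.12 if n=="rim" else .13 if n=="cap" else .05).round(4),onplane("side",q,.12 if n=="rim" else .131 if n=="cap" else .05).round(4))
for n,ps in [("scene",[B(489,135),B(597,208),B(658,178)]),("side",[E_(472,500),E_(645,505),E_(641,470),E_(473,470)])]:
    P=np.array([onplane(n,p,.045) for p in ps]);print(n,P.round(4).tolist())
    d=np.diff(P,axis=0);print(np.degrees(np.arctan2(d[:,1],d[:,0])).round(1),np.hypot(d[:,0],d[:,1]).round(4))
E
```

```text
rim [0.4588 0.2135 0.116 ] [ 0.  -0.6  0.2  0.4]
  planes [0.4531 0.2154 0.12  ] [0.4578 0.2195 0.12  ]
stub end [0.4243 0.1937 0.0195] [-0.1  1.  -0.5 -0.7]
  planes [0.3995 0.2029 0.05  ] [0.4169 0.2377 0.05  ]
cap [ 0.5088 -0.04    0.1291] [ 0.   0.7 -0.3 -0.5]
  planes [ 0.5093 -0.0401  0.13  ] [ 0.5069 -0.0328  0.131 ]
collar [ 0.5084 -0.0402  0.0443] [-0. -0.  0.  0.]
  planes [ 0.5023 -0.0359  0.05  ] [ 0.5061 -0.0287  0.05  ]
scene [[0.5648, 0.002, 0.045], [0.4768, -0.0189, 0.045], [0.484, -0.065, 0.045]]
[-166.6  -81.1] [0.0904 0.0466]
side [[0.5697, -0.0061, 0.045], [0.478, -0.0189, 0.045], [0.488, -0.0612, 0.045], [0.5791, -0.0424, 0.045]]
[-172.   -76.6   11.6] [0.0926 0.0434 0.093 ]
```

Call:
play_rows(targets=[[0,[0,0,-0.04],[0,0,0]],[0,[0,0,-0.08],[0,0,0]],[0,[-0.03,-0.017,-0.08],[0,0,-3.5]],[0,[-0.06,-0.034,-0.08],[0,0,-7]],[0,[-0.09,-0.051,-0.08],[0,0,-10.5]],[0,[-0.12,-0.068,-0.08],[0,0,-14]],[0,[-0.15,-0.085,-0.08],[0,0,-17.5]],[0,[-0.18,-0.102,-0.08],[0,0,-21]],[0,[-0.21,-0.119,-0.08],[0,0,-24.5]],[0,[-0.24,-0.136,-0.08],[0,0,-28]]])

```text
time: 0.98
tcp_pos: [0.3486, 0.3271, 0.2768]
ee_rot: [-0.0, -0.101, 0.995, -0.0]
force: [-1.1, 1.1, 0.5]
grip_width: 1.004
gripper_force: 0.0
```

Call:
play_rows(targets=[[0,[-0.02,-0.032,0.0],[0,0,0]],[0,[-0.042,-0.066,0.0],[0,0,0]],[0,[-0.063,-0.1,0.0],[0,0,0]],[0,[-0.083,-0.132,0.0],[0,0,0]],[0,[-0.083,-0.132,0.0],[0,0,0]],[0,[-0.083,-0.132,0.0],[0,0,0]]])

```text
time: 1.48
tcp_pos: [0.4564, 0.214, 0.2763]
ee_rot: [-0.001, -0.098, 0.995, -0.0]
force: [-0.3, 0.5, 0.4]
grip_width: 1.005
gripper_force: 0.0
```

```bash
cat >> h.py <<'E'
KW=np.array([[428.0484,0,314.3274],[0,428.0484,235.8569],[0,0,1]])
HE=np.array([[-0.0003,-0.9582,-0.2862,0.0818],[1,-0.0001,-0.0008,0],[0.0008,-0.2862,0.9582,-0.1873],[0,0,0,1]])
def wristcam(o):
    T=np.eye(4);w=o["ee_rot"];T[:3,:3]=R.from_quat([w[1],w[2],w[3],w[0]]).as_matrix();T[:3,3]=o["tcp_pos"]
    return KW,np.linalg.inv(T@HE)[:3]
def snap(name):
    from cell import bot,imaging
    o=bot.get_obs();f=imaging.camera("wrist")["frame"];cv2.imwrite(f"pics/{name}.png",f[:,:,::-1])
    C[name]=wristcam(o);np.save(f"pics/{name}.npy",C[name][1]);print(o["tcp_pos"],o["force"]);return o
def load(name): C[name]=(KW,np.load(f"pics/{name}.npy"));return cv2.imread(f"pics/{name}.png")
E
python3 -c "
from h import *
snap('w1');print(proj([[.457,.215,.12],[.457,.215,0]],*C['w1']))"
```

```text
[0.4564205  0.21400208 0.27625612] [-0.3239699   0.50103577  0.43354393]
[[315.70263704 212.8126798 ]
 [315.43655039 187.21231348]]
```

View pics/w1.png

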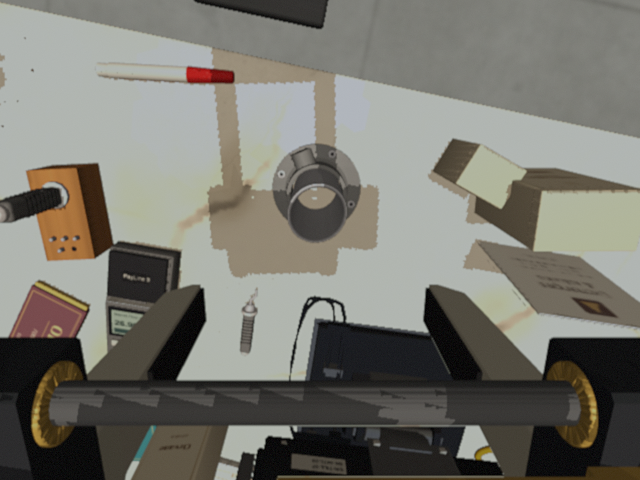

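The wrist picture shows the rim near (318,212), the stub at about (303,158) and the flange around (317,182). The block with the tool is at the left, around (60,200).

```bash
python3 -c "
from h import *
a=load('w1');cv2.imwrite('pics/c2.png',cv2.resize(a[135:251,262:372],None,fx=5,fy=5,interpolation=cv2.INTER_CUBIC))"
```

```text
(no output)
```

View pics/c2.png

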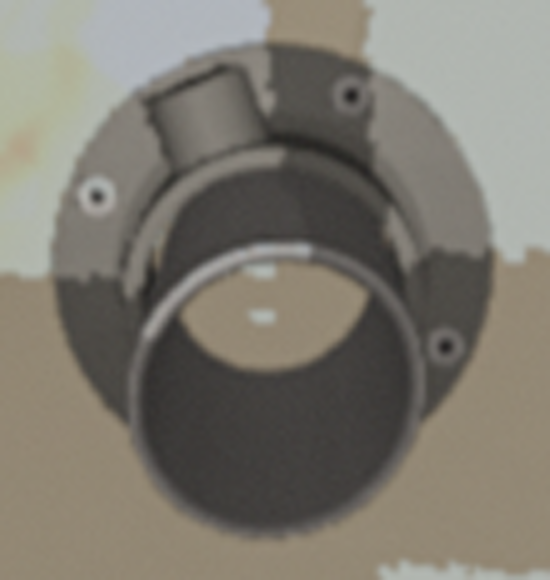

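```bash
python3 -c "
from h import *
load('w1')
f=lambda x,y:(262+x/5,135+y/5)
m=onplane('w1',f(276.5,390),.12);print('mouth',m)
print('wid',[np.linalg.norm(onplane('w1',f(*a),.12)-onplane('w1',f(*b),.12)) for a,b in [((130,395),(424,390)),((273,243),(272,537))]])
for p in [(194,84),(218,150)]: print('stub',onplane('w1',f(*p),.022))
d=onplane('w1',f(194,84),.022)-m;print(np.degrees(np.arctan2(d[1],d[0])),np.hypot(*d[:2]))
H=[onplane('w1',f(*p),.006) for p in [(350,95),(97,197),(445,347)]]
for h in H: d=h-m;print('hole',h,np.degrees(np.arctan2(d[1],d[0])),np.hypot(*d[:2]))
print('holecentre',(H[1]+H[2])/2)
"
```

```text
mouth [0.45687125 0.21633711 0.12      ]
wid [np.float64(0.048500794066900464), np.float64(0.049802188988914364)]
stub [0.42039564 0.19252242 0.022     ]
stub [0.43255707 0.19982715 0.022     ]
-146.85974984289868 0.04356156260831303
hole [0.41784315 0.22504422 0.006     ] 167.42335202107486 0.03998758740818702
hole [0.44943843 0.17637476 0.006     ] -100.53636916860059 0.040647705055385605
hole [0.46695982 0.2565565  0.006     ] 75.9185562893827 0.041465393098030476
holecentre [0.45819913 0.21646563 0.006     ]
```

Call:
play_rows(targets=[[0,[0,-0.038,0.0],[0,0,0]],[0,[0,-0.077,0.007],[0,0,0]],[0,[0,-0.115,0.014],[0,0,0]],[0,[0,-0.15,0.02],[0,0,0]],[0,[0,-0.188,0.03],[0,0,0]],[0,[0,-0.226,0.04],[0,0,0]],[0,[-0.001,-0.259,0.05],[0,0,0]],[0,[-0.001,-0.259,0.05],[0,0,0]],[0,[-0.001,-0.259,0.05],[0,0,0]]])

```text
time: 2.28
tcp_pos: [0.5073, -0.0376, 0.2262]
ee_rot: [-0.001, -0.099, 0.995, 0.001]
force: [0.9, -0.3, 1.2]
grip_width: 1.0
gripper_force: 0.0
```

```bash
python3 -c "
from h import *
snap('w2');print(proj([[.5085,-.04,.131],[.5085,-.04,.045]],*C['w2']))
cv2.imwrite('pics/c3.png',cv2.resize(load('w2')[60:330,180:450],None,fx=2.2,fy=2.2,interpolation=cv2.INTER_CUBIC))"
```

```text
[ 0.50730002 -0.03763545  0.22621935] [ 0.87557141 -0.25985737  1.17249318]
[[310.74311015 233.45980111]
 [311.45047322 206.17400608]]
```

View pics/c3.png

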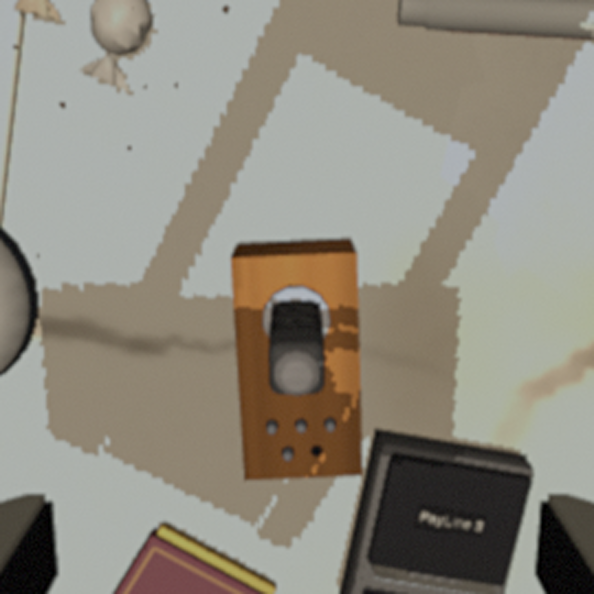

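The block's top corners are at crop (233,258), (355,252), (361,473) and (246,479). The cap is at (297,372) and the collar's centre is at about (297,317).

```bash
python3 -c "
from h import *
load('w2')
f=lambda x,y:(180+x/2.2,60+y/2.2)
print('cap',onplane('w2',f(297,373),.129),'collar',onplane('w2',f(297,317),.048))
P=np.array([onplane('w2',f(*p),.045) for p in [(233,258),(355,252),(361,473),(246,479)]])
print(P.round(4).tolist());d=np.diff(P,axis=0);print(np.degrees(np.arctan2(d[:,1],d[:,0])),np.hypot(d[:,0],d[:,1]))
u=(P[2]+P[3]-P[0]-P[1]);u/=np.linalg.norm(u);print('hole',(P[0]+P[1])/2+.025*u, (P[2]+P[3])/2-.069*u,np.degrees(np.arctan2(u[1],u[0])))
"
```

```text
cap [ 0.50569385 -0.03755378  0.129     ] collar [ 0.50537428 -0.0374338   0.048     ]
[[0.4878, -0.0666, 0.045], [0.4761, -0.0202, 0.045], [0.5662, 0.0022, 0.045], [0.5784, -0.0446, 0.045]]
[104.17391356  13.94565006 -75.45158573] [0.04788713 0.09291536 0.04838583]
hole [ 0.50621008 -0.03740923  0.045     ] [ 0.50531156 -0.03762981  0.045     ] 13.79285939375995
```

Call:
play_rows(targets=[[0.3,[0.0016,0,0.035],[0,0,0]],[0.4,[0.0016,0,0.07],[0,0,0]],[0.4,[0.0016,0,0.105],[0,0,0]],[0.4,[0.0016,0,0.14],[0,0,0]],[0.4,[0.0016,0,0.15],[0,0,0]],[0.4,[0.0016,0,0.15],[0,0,0]],[0.4,[0.0016,0,0.15],[0,0,0]]])

```text
time: 2.92
tcp_pos: [0.507, -0.0371, 0.0782]
ee_rot: [0.0, -0.101, 0.995, -0.0]
force: [-0.6, 0.6, 0.6]
grip_width: 0.605
gripper_force: 0.0
```

```bash
python3 -c "
from h import *
o=snap('w3');print(o['grip_width'])
cv2.imwrite('pics/c4.png',load('w3')[60:480,100:540])"
```

```text
[ 0.50695387 -0.03712673  0.07815928] [-0.62153729  0.62086375  0.64162804]
0.6048803761044677
```

View pics/c4.png

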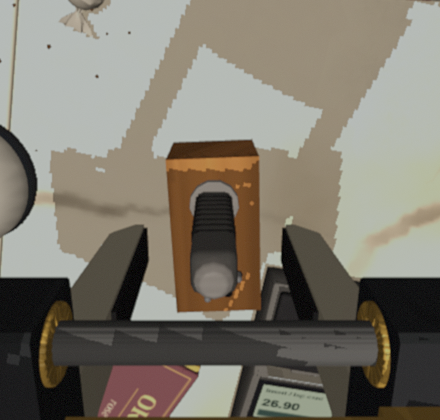

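The tool stands centred between the fingers: handle at x≈214 in the crop, finger pads at 147 and 283. I'm closing now.

Call:
play_rows(targets=[[0.6,[0,0,0],[0,0,0]],[0.75,[0,0,0],[0,0,0]],[0.85,[0,0,0],[0,0,0]],[1,[0,0,0],[0,0,0]],[1,[0,0,0],[0,0,0]],[1,[0,0,0],[0,0,0]],[1,[0,0,0],[0,0,0]],[1,[0,0,0],[0,0,0]]])

```text
time: 3.63
tcp_pos: [0.5064, -0.0384, 0.0771]
ee_rot: [0.0, -0.1, 0.995, -0.0]
force: [-0.7, 0.1, 1.8]
grip_width: 0.191
gripper_force: 30.0
```

Call:
play_rows(targets=[[1,[0,0,-0.01],[0,0,0]],[1,[0,0,-0.04],[0,0,0]],[1,[0,0,-0.075],[0,0,0]],[1,[0,0,-0.11],[0,0,0]],[1,[0,0,-0.14],[0,0,0]],[1,[0,0.02,-0.16],[0,0,0]],[1,[0.001,0.05,-0.16],[0,0,0]],[1,[0.002,0.08,-0.16],[0,0,0]],[1,[0.002,0.11,-0.16],[0,0,0]],[1,[0.002,0.14,-0.16],[0,0,0]]])

```text
time: 4.47
tcp_pos: [0.4758, 0.0996, 0.2375]
ee_rot: [0.0, -0.099, 0.995, 0.0]
force: [1.1, -0.4, -2.2]
grip_width: 0.189
gripper_force: 30.0
```

Call:
play_rows(targets=[[1,[0,0.03,0],[0,0,0]],[1,[0.001,0.055,0],[0,0,0]],[1,[0.001,0.08,0],[0,0,0]],[1,[0.002,0.1,0],[0,0,0]],[1,[0.002,0.115,0],[0,0,0]],[1,[0.002,0.115,0],[0,0,0]],[1,[0.002,0.115,0],[0,0,0]],[1,[0.002,0.115,0],[0,0,0]]])

```text
time: 5.13
tcp_pos: [0.4518, 0.2102, 0.237]
ee_rot: [-0.0, -0.1, 0.995, -0.0]
force: [0.7, 0.1, -2.2]
grip_width: 0.191
gripper_force: 30.0
```

```bash
python3 -c "
from h import *
from cell import bot,imaging
o=snap('w4');print(o['ee_rot'],o['moment'])
for n in ['scene','side']: cv2.imwrite(f'pics/{n}4.png',imaging.camera(n)['frame'][:,:,::-1])
a=cv2.imread('pics/scene4.png')[160:310,195:345];b=cv2.imread('pics/side4.png')[170:320,250:400];c=load('w4')[130:330,230:430]
z=lambda i:cv2.resize(i,(400,400),interpolation=cv2.INTER_CUBIC)
cv2.imwrite('pics/c5.png',cv2.resize(np.hstack([z(a),z(b)]),(800,400)))
cv2.imwrite('pics/c5w.png',z(c))"
```

```text
[0.45175454 0.21021489 0.23703914] [ 0.72272258  0.12275245 -2.17644415]
[-1.29223295e-04 -9.98756850e-02  9.94999866e-01 -3.11436720e-04] [0.03336231 0.04853261 0.00771684]
```

View pics/c5.png

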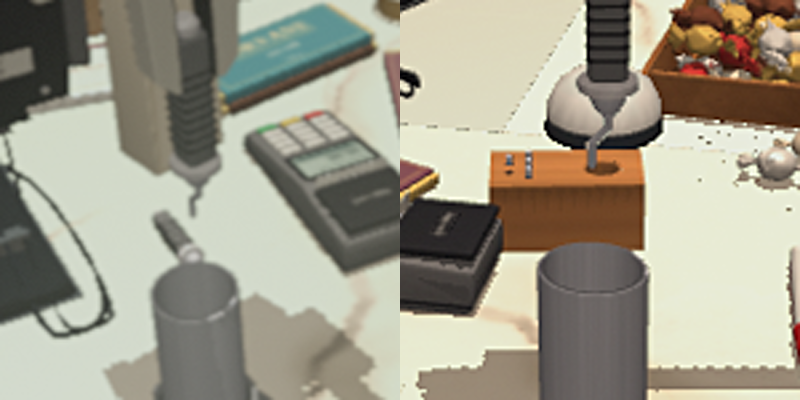

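```bash
python3 -c "
from h import *
s=400/150
a=lambda x,y:(195+x/s,160+y/s); b=lambda x,y:(250+(x-400)/s,170+y/s)
for n,p,q in [('tip',a(193,213),b(591,165)),('collar',a(196,172),b(609,92)),('rim',a(197,290),b(592.5,268))]:
  r=tri([('scene',p),('side',q)]);print(n,r.x,r.fun)
o=np.array([.4512,.2107,.205])
for n in ['scene','side']:
  print(n,(proj([o-[0,0,.018],o+[.007,0.001,-.037],[.4575,.2163,.12]],*C[n])))
print(a(193,213),b(591,165),a(197,290),b(592.5,268))
"
```

```text
tip [0.46086303 0.2107065  0.16743608] [ 0.00458374  0.5043171  -0.20531545 -0.3690479 ]
collar [0.45251862 0.20958262 0.20119761] [-0.01716406 -0.74115896  0.29847498  0.55262324]
rim [0.45967559 0.21304813 0.1167233 ] [-0.00180172  0.11974321 -0.05021913 -0.08589367]
scene [[268.86438087 232.93112907]
 [267.37827557 241.3123049 ]
 [267.14528907 268.71109567]]
side [[329.58262103 216.90563127]
 [323.47541476 231.63578044]
 [323.34043319 269.52563935]]
(267.375, 239.875) (321.625, 231.875) (268.875, 268.75) (322.1875, 270.5)
```

Call:
play_rows(targets=[[1,[0,0,0.02],[0,0,0]],[1,[0,0,0.04],[0,0,0]],[1,[0,0,0.056],[0,0,0]],[1,[0,0,0.062],[0,0,0]],[1,[0,0,0.062],[0,0,0]],[1,[0,0,0.062],[0,0,0]],[1,[0,0,0.062],[0,0,0]],[1,[0,0,0.062],[0,0,0]]])

```text
time: 5.95
tcp_pos: [0.4527, 0.2109, 0.1762]
ee_rot: [0.001, -0.1, 0.995, 0.0]
force: [0.2, 0.8, -2.3]
grip_width: 0.193
gripper_force: 30.0
```

```bash
python3 -c "
from cell import bot,imaging
for i in range(6): print(bot.get_obs()['tcp_pos'],bot.get_obs()['force']); imaging.camera('side')"
```

```text
[0.4527046  0.21085898 0.17616785] [ 0.20801961  0.77273466 -2.3143217 ]
[0.45256095 0.21090594 0.17604709] [ 0.28331231  0.23583931 -2.3983108 ]
[0.45239829 0.21089349 0.17586852] [-0.94721058  0.43910073 -2.15676071]
[0.45222234 0.21088264 0.17568626] [-0.50872229 -0.72710484 -1.49669812]
[0.45207828 0.21086546 0.17550289] [ 0.02216538  0.00673299 -2.24637831]
[0.45198774 0.21087884 0.17538129] [-0.72566044  0.81232984 -2.05728142]
```

Call:
play_rows(targets=[[1,[0.003,-0.001,0],[0,0,0]],[1,[0.006,-0.002,0],[0,0,0]],[1,[0.009,-0.003,0],[0,0,0]],[1,[0.011,-0.004,0],[0,0,0]],[1,[0.012,-0.0046,0],[0,0,0]],[1,[0.012,-0.0046,0],[0,0,0]],[1,[0.012,-0.0046,0],[0,0,0]],[1,[0.012,-0.0046,0],[0,0,0]]])

```text
time: 6.92
tcp_pos: [0.4411, 0.2039, 0.175]
ee_rot: [0.0, -0.1, 0.995, 0.0]
force: [0.7, -0.2, -1.9]
grip_width: 0.196
gripper_force: 30.0
```

```bash
cat > f.py <<'E'
import sys,numpy as np
from cell import bot,imaging
n=int(sys.argv[1]) if len(sys.argv)>1 else 5
F=[];P=[]
for i in range(n): 
    imaging.camera('side');o=bot.get_obs();F.append(o['force']);P.append(o['tcp_pos'])
f=np.mean(F,0)-[-.2,.2,-2.1];p=np.mean(P,0);c=np.array([.4575,.2163]);a=p[:2]-c
r=np.hypot(*a);e=a/r;ps=np.degrees(np.arctan2(a[1],a[0]))-32.5
print('t',round(o['time'],2),'f',f.round(2),'|f|',np.linalg.norm(f).round(2),'rad',(f[:2]@e).round(2),'tan',(f[0]*-e[1]+f[1]*e[0]).round(2),'r',r.round(4),'poleang',(ps%360).round(1),'tcp',p.round(4),P[-1].round(4))
E
python3 f.py 5
```

```text
t 7.17 f [ 0.25 -0.35  0.43] |f| 0.61 rad 0.01 tan 0.43 r 0.0206 poleang 184.4 tcp [0.441  0.2039 0.1749] [0.441  0.2039 0.1749]
```

Call:
play_rows(targets=[[1,[0.001,-0.0004,0],[0,0,0]],[1,[0.002,-0.0008,0],[0,0,0]],[1,[0.003,-0.0011,0],[0,0,0]],[1,[0.003,-0.0011,0],[0,0,0]],[1,[0.003,-0.0011,0],[0,0,0]]])

```text
time: 7.58
tcp_pos: [0.4382, 0.2022, 0.175]
ee_rot: [0.0, -0.1, 0.995, 0.0]
force: [0.1, 0.6, -1.0]
grip_width: 0.191
gripper_force: 30.0
```

```bash
python3 f.py 4
```

```text
t 7.78 f [ 0.44 -0.    0.47] |f| 0.64 rad -0.35 tan 0.26 r 0.0239 poleang 183.6 tcp [0.4382 0.2022 0.175 ] [0.4382 0.2022 0.175 ]
```

Call:
play_rows(targets=[[1,[0.0007,-0.0003,0],[0,0,0]],[1,[0.0014,-0.0005,0],[0,0,0]],[1,[0.0014,-0.0005,0],[0,0,0]],[1,[0.0014,-0.0005,0],[0,0,0]]])

```text
time: 8.12
tcp_pos: [0.4373, 0.2016, 0.1752]
ee_rot: [0.001, -0.1, 0.995, 0.0]
force: [0.7, 0.1, -1.5]
grip_width: 0.19
gripper_force: 30.0
```

```bash
python3 f.py 4
```

```text
t 8.32 f [1.23 0.63 1.15] |f| 1.8 rad -1.36 tan 0.22 r 0.025 poleang 183.6 tcp [0.4373 0.2016 0.1752] [0.4373 0.2016 0.1752]
```

Call:
play_rows(targets=[[1,[0.0006,-0.0002,0],[0,0,0]],[1,[0.0012,-0.0005,0],[0,0,0]],[1,[0.0012,-0.0005,0],[0,0,0]],[1,[0.0012,-0.0005,0],[0,0,0]]])

```text
time: 8.65
tcp_pos: [0.4365, 0.2009, 0.1753]
ee_rot: [0.001, -0.1, 0.995, 0.0]
force: [3.0, 2.3, 0.9]
grip_width: 0.192
gripper_force: 30.0
```

```bash
python3 f.py 6
```

```text
t 8.95 f [3.43 1.5  2.74] |f| 4.64 rad -3.65 tan 0.81 r 0.0261 poleang 183.6 tcp [0.4364 0.2009 0.1753] [0.4363 0.2009 0.1752]
```

```bash
cat > g.py <<'E'
# usage: g.py dx dy step_deg : last shift played (tool axes, m); logs force, predicts r for 5 N, prints next waypoints
import sys,json,os,numpy as np
from cell import bot,imaging
dx,dy,st=map(float,sys.argv[1:4]); n=int(sys.argv[4]) if len(sys.argv)>4 else 4
S=json.load(open('s.json')) if os.path.exists('s.json') else {'cmd':[.43593,.20073],'log':[]}
X=np.array([-.980,-.199]);Y=np.array([-.199,.980]);c=np.array([.4575,.2163])
cmd=np.array(S['cmd'])+dx*X+dy*Y
F=[]
for i in range(n): imaging.camera('side');o=bot.get_obs();F.append(o['force'])
f=np.mean(F,0)-[-.2,.2,-2.1];m=np.linalg.norm(f)
a=cmd-c;r=np.hypot(*a)*1e3;th=np.arctan2(a[1],a[0])-np.radians(32.5)
S['cmd']=cmd.tolist();S['log'].append([th,r+(5-m)/2.5]);json.dump(S,open('s.json','w'))
L=np.array(S['log']);B=lambda t:np.stack([1+0*t,np.cos(t),np.sin(t),np.cos(2*t),np.sin(2*t)],-1)
p0=np.array([26.3,0,0,0,0]);sg=np.array([.7,1.2,1.2,.6,.6]);w=np.where(np.arange(len(L))>=len(L)-2,.15,.25)
A=np.vstack([B(L[:,0])/w[:,None],np.diag(1/sg)]);p=np.linalg.lstsq(A,np.r_[(L[:,1])/w,p0/sg],rcond=None)[0]
e=a/np.hypot(*a)
print('t',round(o['time'],2),'z',o['tcp_pos'][2].round(4),'f',f.round(2),'|f|',m.round(2),'rad',(f[:2]@e).round(2),'tan',(-f[0]*e[1]+f[1]*e[0]).round(2),'ang',(np.degrees(th)%360).round(1),'rcmd',r.round(2),'p',p.round(2))
out=[]
for k in range(1,9):
    t=th-np.radians(st*k/8);rr=r+(B(t)@p-r)*min(1,k/4);ph=t+np.radians(32.5)
    d=c+rr*1e-3*np.array([np.cos(ph),np.sin(ph)])-cmd;out.append([round(float(d@X),4),round(float(d@Y),4)])
print(out)
E
python3 g.py 0 0 15 4
```

```text
t 9.15 z 0.1752 f [4.01 1.56 3.4 ] |f| 5.48 rad -4.16 tan 1.08 ang 183.3 rcmd 26.6 p [ 2.632e+01 -7.000e-02 -0.000e+00  2.000e-02  0.000e+00]
[[0.0003, 0.0008], [0.0006, 0.0016], [0.0008, 0.0025], [0.001, 0.0033], [0.0013, 0.0041], [0.0015, 0.005], [0.0017, 0.0058], [0.0018, 0.0067]]
```

Call:
play_rows(targets=[[1,[0.0003,0.0008,0],[0,0,0]],[1,[0.0006,0.0016,0],[0,0,0]],[1,[0.0008,0.0025,0],[0,0,0]],[1,[0.001,0.0033,0],[0,0,0]],[1,[0.0013,0.0041,0],[0,0,0]],[1,[0.0015,0.005,0],[0,0,0]],[1,[0.0017,0.0058,0],[0,0,0]],[1,[0.0018,0.0067,0],[0,0,0]]])

```text
time: 9.82
tcp_pos: [0.4326, 0.2069, 0.1749]
ee_rot: [-0.0, -0.1, 0.995, -0.0]
force: [3.1, -0.4, 0.5]
grip_width: 0.186
gripper_force: 30.0
```

```bash
python3 g.py 0.0018 0.0067 15
```

```text
t 10.02 z 0.1749 f [3.41 0.71 2.61] |f| 4.36 rad -3.44 tan 0.54 ang 168.3 rcmd 26.38 p [ 2.635e+01 -1.200e-01  3.700e-01  1.000e-02 -1.800e-01]
[[0.0002, 0.0008], [0.0004, 0.0017], [0.0005, 0.0026], [0.0007, 0.0034], [0.0007, 0.0043], [0.0007, 0.0052], [0.0007, 0.006], [0.0006, 0.0069]]
```

Call:
play_rows(targets=[[1,[0.0002,0.0008,0],[0,0,0]],[1,[0.0004,0.0017,0],[0,0,0]],[1,[0.0005,0.0026,0],[0,0,0]],[1,[0.0007,0.0034,0],[0,0,0]],[1,[0.0007,0.0043,0],[0,0,0]],[1,[0.0007,0.0052,0],[0,0,0]],[1,[0.0007,0.006,0],[0,0,0]],[1,[0.0006,0.0069,0],[0,0,0]]])

```text
time: 10.68
tcp_pos: [0.4306, 0.2135, 0.1749]
ee_rot: [-0.0, -0.1, 0.995, -0.0]
force: [3.0, -1.2, 1.5]
grip_width: 0.19
gripper_force: 30.0
```

```bash
python3 g.py 0.0006 0.0069 15
```

```text
t 10.88 z 0.1749 f [ 3.23 -0.29  2.76] |f| 4.26 rad -3.18 tan 0.62 ang 153.3 rcmd 26.77 p [26.44 -0.15  0.68 -0.15 -0.27]
[[-0.0, 0.0009], [-0.0001, 0.0018], [-0.0001, 0.0026], [-0.0002, 0.0035], [-0.0004, 0.0044], [-0.0006, 0.0053], [-0.0008, 0.0061], [-0.0011, 0.007]]
```

Call:
play_rows(targets=[[1,[0,0.0009,0],[0,0,0]],[1,[-0.0001,0.0018,0],[0,0,0]],[1,[-0.0001,0.0026,0],[0,0,0]],[1,[-0.0002,0.0035,0],[0,0,0]],[1,[-0.0004,0.0044,0],[0,0,0]],[1,[-0.0006,0.0053,0],[0,0,0]],[1,[-0.0008,0.0061,0],[0,0,0]],[1,[-0.0011,0.007,0],[0,0,0]]])

```text
time: 11.55
tcp_pos: [0.4305, 0.2206, 0.175]
ee_rot: [-0.0, -0.1, 0.995, -0.0]
force: [2.3, -2.9, 0.6]
grip_width: 0.19
gripper_force: 30.0
```

```bash
python3 g.py -0.0011 0.007 15
```

```text
t 11.75 z 0.1749 f [ 3.02 -0.94  2.22] |f| 3.87 rad -3.13 tan 0.44 ang 138.3 rcmd 27.29 p [26.69 -0.19  1.09 -0.5  -0.14]
[[-0.0002, 0.0009], [-0.0005, 0.0017], [-0.0007, 0.0026], [-0.001, 0.0035], [-0.0014, 0.0043], [-0.0018, 0.0051], [-0.0023, 0.0059], [-0.0028, 0.0067]]
```

Call:
play_rows(targets=[[1,[-0.0002,0.0009,0],[0,0,0]],[1,[-0.0005,0.0017,0],[0,0,0]],[1,[-0.0007,0.0026,0],[0,0,0]],[1,[-0.001,0.0035,0],[0,0,0]],[1,[-0.0014,0.0043,0],[0,0,0]],[1,[-0.0018,0.0051,0],[0,0,0]],[1,[-0.0023,0.0059,0],[0,0,0]],[1,[-0.0028,0.0068,0],[0,0,0]]])

```text
time: 12.42
tcp_pos: [0.4321, 0.2275, 0.1751]
ee_rot: [0.0, -0.1, 0.995, -0.0]
force: [4.1, -4.5, 1.8]
grip_width: 0.188
gripper_force: 30.0
```

```bash
python3 g.py -0.0028 0.0068 15
```

```text
t 12.62 z 0.1751 f [ 3.43 -3.32  3.16] |f| 5.73 rad -4.49 tan 1.61 ang 123.1 rcmd 28.05 p [26.49 -0.22  0.87 -0.28 -0.4 ]
[[-0.0006, 0.0007], [-0.0012, 0.0014], [-0.0018, 0.002], [-0.0025, 0.0027], [-0.0031, 0.0033], [-0.0038, 0.004], [-0.0045, 0.0046], [-0.0052, 0.0052]]
```

Call:
play_rows(targets=[[1,[-0.0006,0.0007,0],[0,0,0]],[1,[-0.0012,0.0014,0],[0,0,0]],[1,[-0.0018,0.002,0],[0,0,0]],[1,[-0.0025,0.0027,0],[0,0,0]],[1,[-0.0031,0.0033,0],[0,0,0]],[1,[-0.0038,0.004,0],[0,0,0]],[1,[-0.0045,0.0046,0],[0,0,0]],[1,[-0.0052,0.0052,0],[0,0,0]]])

```text
time: 13.28
tcp_pos: [0.4357, 0.2331, 0.1749]
ee_rot: [-0.0, -0.1, 0.995, -0.001]
force: [2.6, -5.3, 2.8]
grip_width: 0.195
gripper_force: 30.0
```

```bash
python3 g.py -0.0052 0.0052 15
```

```text
t 13.48 z 0.1749 f [ 3.11 -5.19  3.81] |f| 7.15 rad -5.7 tan 2.03 ang 108.0 rcmd 27.85 p [26.09 -0.55  0.17 -0.22 -0.99]
[[-0.0008, 0.0004], [-0.0017, 0.0008], [-0.0026, 0.0011], [-0.0035, 0.0013], [-0.0043, 0.0017], [-0.0051, 0.002], [-0.0059, 0.0024], [-0.0067, 0.0027]]
```

Call:
play_rows(targets=[[1,[-0.001,0.0001,0],[0,0,0]],[1,[-0.0019,0.0004,0],[0,0,0]],[1,[-0.0028,0.0008,0],[0,0,0]],[1,[-0.0036,0.0012,0],[0,0,0]],[1,[-0.0044,0.0015,0],[0,0,0]],[1,[-0.0052,0.0018,0],[0,0,0]],[1,[-0.006,0.0022,0],[0,0,0]],[1,[-0.0068,0.0025,0],[0,0,0]]])

```text
time: 14.15
tcp_pos: [0.4408, 0.2367, 0.1745]
ee_rot: [-0.002, -0.1, 0.995, -0.001]
force: [1.2, -5.6, 1.8]
grip_width: 0.193
gripper_force: 30.0
```

```bash
python3 g.py -0.0068 0.0025 15
```

```text
t 14.35 z 0.1746 f [ 1.91 -5.91  4.02] |f| 7.4 rad -5.92 tan 1.87 ang 93.0 rcmd 26.41 p [25.62 -1.34 -0.75 -0.61 -1.61]
[[-0.0009, 0.0001], [-0.0018, 0.0002], [-0.0027, 0.0001], [-0.0036, -0.0], [-0.0044, 0.0], [-0.0053, 0.0001], [-0.0061, 0.0001], [-0.0069, 0.0001]]
```

Call:
play_rows(targets=[[1,[-0.0009,-0.0005,0],[0,0,0]],[1,[-0.0018,-0.0006,0],[0,0,0]],[1,[-0.0027,-0.0006,0],[0,0,0]],[1,[-0.0036,-0.0005,0],[0,0,0]],[1,[-0.0044,-0.0004,0],[0,0,0]],[1,[-0.0053,-0.0003,0],[0,0,0]],[1,[-0.0061,-0.0002,0],[0,0,0]],[1,[-0.0069,-0.0002,0],[0,0,0]]])

```text
time: 15.02
tcp_pos: [0.4488, 0.2394, 0.1748]
ee_rot: [-0.0, -0.1, 0.995, 0.0]
force: [0.3, -0.5, -1.0]
grip_width: 0.189
gripper_force: 30.0
```

```bash
python3 g.py -0.0069 -0.0002 15
```

```text
t 15.22 z 0.1749 f [ 0.64 -0.83  0.62] |f| 1.22 rad -1.0 tan -0.3 ang 78.1 rcmd 24.24 p [26.13  0.1   0.2   0.42 -1.21]
[[-0.0007, 0.0004], [-0.0015, 0.0008], [-0.0023, 0.0011], [-0.0031, 0.0013], [-0.004, 0.0013], [-0.0048, 0.0012], [-0.0056, 0.0012], [-0.0064, 0.0011]]
```

Call:
play_rows(targets=[[1,[0.0001,0.0007,0],[0,0,0]],[1,[0.0002,0.0014,0],[0,0,0]],[1,[0.0002,0.0014,0],[0,0,0]],[1,[0.0002,0.0014,0],[0,0,0]],[1,[0.0002,0.0014,0],[0,0,0]]])

```text
time: 15.63
tcp_pos: [0.4486, 0.2402, 0.1751]
ee_rot: [0.0, -0.1, 0.995, -0.0]
force: [1.1, -1.5, -0.2]
grip_width: 0.191
gripper_force: 30.0
```

```bash
python3 g.py 0.0002 0.0014 12 8
```

```text
t 16.03 z 0.175 f [ 1.12 -2.78  1.97] |f| 3.59 rad -3.0 tan -0.07 ang 78.0 rcmd 25.65 p [26.19 -0.05  0.32  0.21 -0.99]
[[-0.0007, 0.0001], [-0.0013, 0.0003], [-0.002, 0.0003], [-0.0027, 0.0004], [-0.0033, 0.0003], [-0.004, 0.0003], [-0.0047, 0.0003], [-0.0054, 0.0002]]
```

```bash
python3 - <<'E'
import json,numpy as np
S=json.load(open('s.json'))
S['log']=[[np.radians(a),r] for a,r in [(183,26.1),(168,26.8),(153,27.25),(138,27.7),(123,27.5),(108,26.8),(93,25.8),(78,26.0)]]
json.dump(S,open('s.json','w'))
s=open('g.py').read()
s=s.replace("F=[]\n","F=[];P=[]\n").replace("F.append(o['force'])","F.append(o['force']);P.append(o['tcp_pos'][:2])")
s=s.replace("S['log'].append([th,r+(5-m)/2.5])","b=np.mean(P,0)-c;rm=np.hypot(*b)*1e3;tm=np.arctan2(b[1],b[0])-np.radians(32.5)\nif n!=1:S['log'].append([tm,rm+(5-m)/3])\nS")
s=s.replace("\nS;json","\njson").replace("26.3,0,0","26.0,0,0").replace(",.15,.25)",",.2,.3)").replace("B(t)@p-r)*min(1,k/4)","B(t)@p+.3-r)*min(1,k/5)")
s=s.replace("'rcmd',r.round(2)","'rcmd',r.round(2),'rm',rm.round(2),'r5',S['log'][-1][1]")
open('g.py','w').write(s)
E
python3 g.py 0 0 12 1
```

```text
t 16.08 z 0.1751 f [ 1.07 -1.48  1.12] |f| 2.14 rad -1.76 tan -0.49 ang 78.0 rcmd 25.65 rm 25.56 r5 26.0 p [ 2.59e+01 -2.00e-02  6.90e-01  4.60e-01 -9.70e-01]
[[-0.0007, 0.0002], [-0.0013, 0.0003], [-0.002, 0.0004], [-0.0027, 0.0005], [-0.0033, 0.0005], [-0.004, 0.0005], [-0.0047, 0.0005], [-0.0054, 0.0004]]
```

Call:
play_rows(targets=[[1,[-0.0007,0.0003,0],[0,0,0]],[1,[-0.0013,0.0005,0],[0,0,0]],[1,[-0.002,0.0006,0],[0,0,0]],[1,[-0.0027,0.0006,0],[0,0,0]],[1,[-0.0033,0.0006,0],[0,0,0]],[1,[-0.004,0.0006,0],[0,0,0]],[1,[-0.0047,0.0005,0],[0,0,0]],[1,[-0.0054,0.0004,0],[0,0,0]],[1,[-0.0054,0.0004,0],[0,0,0]]])

```text
time: 16.83
tcp_pos: [0.4531, 0.2412, 0.1748]
ee_rot: [-0.001, -0.1, 0.995, -0.001]
force: [-0.4, -5.5, 2.4]
grip_width: 0.192
gripper_force: 30.0
```

```bash
python3 g.py -0.0054 0.0004 15
```

```text
t 17.03 z 0.1748 f [-0.67 -5.55  3.61] |f| 6.66 rad -5.39 tan 1.48 ang 65.9 rcmd 25.77 rm 25.28 r5 24.730652488222105 p [25.63 -0.89  0.35 -0.17 -0.98]
[[-0.0008, -0.0002], [-0.0016, -0.0004], [-0.0024, -0.0007], [-0.0032, -0.001], [-0.004, -0.0014], [-0.0048, -0.0017], [-0.0055, -0.0019], [-0.0063, -0.0022]]
```

Call:
play_rows(targets=[[1,[-0.0008,-0.0004,0],[0,0,0]],[1,[-0.0016,-0.0007,0],[0,0,0]],[1,[-0.0024,-0.0009,0],[0,0,0]],[1,[-0.0032,-0.0011,0],[0,0,0]],[1,[-0.004,-0.0014,0],[0,0,0]],[1,[-0.0048,-0.0017,0],[0,0,0]],[1,[-0.0055,-0.002,0],[0,0,0]],[1,[-0.0063,-0.0023,0],[0,0,0]],[1,[-0.0063,-0.0023,0],[0,0,0]]])

```text
time: 17.78
tcp_pos: [0.46, 0.2407, 0.1747]
ee_rot: [-0.001, -0.1, 0.995, -0.0]
force: [-2.2, -4.6, 0.9]
grip_width: 0.188
gripper_force: 30.0
```

```bash
python3 g.py -0.0063 -0.0023 15
```

```text
t 17.98 z 0.1748 f [-2.35 -4.31  2.67] |f| 5.59 rad -4.55 tan 1.83 ang 50.9 rcmd 24.65 rm 24.55 r5 24.356410966396027 p [25.64 -0.78  0.3  -0.09 -1.08]
[[-0.0008, -0.0003], [-0.0015, -0.0006], [-0.0022, -0.0009], [-0.0029, -0.0013], [-0.0036, -0.0017], [-0.0043, -0.0021], [-0.005, -0.0025], [-0.0057, -0.003]]
```

Call:
play_rows(targets=[[1,[-0.0008,-0.0003,0],[0,0,0]],[1,[-0.0015,-0.0006,0],[0,0,0]],[1,[-0.0022,-0.001,0],[0,0,0]],[1,[-0.0029,-0.0014,0],[0,0,0]],[1,[-0.0036,-0.0018,0],[0,0,0]],[1,[-0.0043,-0.0022,0],[0,0,0]],[1,[-0.005,-0.0026,0],[0,0,0]],[1,[-0.0057,-0.003,0],[0,0,0]],[1,[-0.0057,-0.003,0],[0,0,0]]])

```text
time: 18.73
tcp_pos: [0.4667, 0.239, 0.175]
ee_rot: [0.0, -0.1, 0.995, 0.0]
force: [-3.1, -3.5, 0.1]
grip_width: 0.19
gripper_force: 30.0
```

```bash
python3 g.py -0.0057 -0.003 15
```

```text
t 18.93 z 0.175 f [-2.43 -3.5   2.99] |f| 5.2 rad -4.15 tan 0.96 ang 35.8 rcmd 24.42 rm 24.48 r5 24.410306809969278 p [ 2.574e+01 -6.000e-01  2.700e-01 -2.000e-02 -1.130e+00]
[[-0.0007, -0.0004], [-0.0014, -0.0008], [-0.002, -0.0013], [-0.0027, -0.0018], [-0.0034, -0.0022], [-0.004, -0.0028], [-0.0046, -0.0033], [-0.0051, -0.0039]]
```

Call:
play_rows(targets=[[1,[-0.0007,-0.0004,0],[0,0,0]],[1,[-0.0014,-0.0008,0],[0,0,0]],[1,[-0.002,-0.0013,0],[0,0,0]],[1,[-0.0027,-0.0018,0],[0,0,0]],[1,[-0.0034,-0.0022,0],[0,0,0]],[1,[-0.004,-0.0028,0],[0,0,0]],[1,[-0.0046,-0.0033,0],[0,0,0]],[1,[-0.0051,-0.0039,0],[0,0,0]],[1,[-0.0051,-0.0039,0],[0,0,0]]])

```text
time: 19.68
tcp_pos: [0.4725, 0.2361, 0.175]
ee_rot: [0.0, -0.1, 0.995, -0.0]
force: [-3.4, -2.6, 0.8]
grip_width: 0.19
gripper_force: 30.0
```

```bash
python3 g.py -0.0051 -0.0039 15
```

```text
t 19.88 z 0.175 f [-2.06 -3.05  2.71] |f| 4.57 rad -3.67 tan -0.17 ang 20.8 rcmd 24.78 rm 24.86 r5 25.000630782896124 p [ 2.597e+01 -3.100e-01  4.000e-02  2.000e-02 -1.290e+00]
[[-0.0006, -0.0006], [-0.0012, -0.0011], [-0.0018, -0.0017], [-0.0024, -0.0023], [-0.003, -0.0029], [-0.0035, -0.0035], [-0.004, -0.0042], [-0.0045, -0.0049]]
```

Call:
play_rows(targets=[[1,[-0.0006,-0.0006,0],[0,0,0]],[1,[-0.0012,-0.0011,0],[0,0,0]],[1,[-0.0018,-0.0017,0],[0,0,0]],[1,[-0.0024,-0.0023,0],[0,0,0]],[1,[-0.003,-0.0029,0],[0,0,0]],[1,[-0.0035,-0.0035,0],[0,0,0]],[1,[-0.004,-0.0042,0],[0,0,0]],[1,[-0.0045,-0.0049,0],[0,0,0]],[1,[-0.0045,-0.0049,0],[0,0,0]]])

```text
time: 20.63
tcp_pos: [0.4777, 0.2321, 0.1749]
ee_rot: [-0.0, -0.1, 0.995, -0.0]
force: [-3.5, -2.1, 1.3]
grip_width: 0.193
gripper_force: 30.0
```

```bash
python3 g.py -0.0045 -0.0049 15
```

```text
t 20.83 z 0.1749 f [-3.04 -2.41  3.13] |f| 4.98 rad -3.88 tan -0.0 ang 5.8 rcmd 25.74 rm 25.7 r5 25.705540850494504 p [26.1  -0.2  -0.12 -0.   -1.37]
[[-0.0004, -0.0007], [-0.0008, -0.0015], [-0.0013, -0.0022], [-0.0017, -0.003], [-0.0022, -0.0037], [-0.0025, -0.0045], [-0.0028, -0.0053], [-0.0031, -0.0062]]
```

Call:
play_rows(targets=[[1,[-0.0004,-0.0007,0],[0,0,0]],[1,[-0.0008,-0.0015,0],[0,0,0]],[1,[-0.0013,-0.0022,0],[0,0,0]],[1,[-0.0017,-0.003,0],[0,0,0]],[1,[-0.0022,-0.0037,0],[0,0,0]],[1,[-0.0025,-0.0045,0],[0,0,0]],[1,[-0.0028,-0.0053,0],[0,0,0]],[1,[-0.003,-0.0062,0],[0,0,0]],[1,[-0.003,-0.0062,0],[0,0,0]]])

```text
time: 21.58
tcp_pos: [0.4821, 0.2266, 0.175]
ee_rot: [0.0, -0.1, 0.995, -0.0]
force: [-4.1, -1.1, 0.8]
grip_width: 0.194
gripper_force: 30.0
```

```bash
python3 g.py -0.003 -0.0062 15
```

```text
t 21.78 z 0.175 f [-3.24 -1.27  2.41] |f| 4.23 rad -3.48 tan 0.12 ang 350.8 rcmd 26.53 rm 26.59 r5 26.8495958888704 p [26.37 -0.09 -0.54 -0.17 -1.48]
[[-0.0003, -0.0008], [-0.0006, -0.0017], [-0.0009, -0.0025], [-0.0012, -0.0034], [-0.0015, -0.0043], [-0.0017, -0.0052], [-0.0017, -0.0061], [-0.0018, -0.007]]
```

Call:
play_rows(targets=[[1,[-0.0003,-0.0008,0],[0,0,0]],[1,[-0.0006,-0.0017,0],[0,0,0]],[1,[-0.0009,-0.0025,0],[0,0,0]],[1,[-0.0012,-0.0034,0],[0,0,0]],[1,[-0.0014,-0.0043,0],[0,0,0]],[1,[-0.0016,-0.0052,0],[0,0,0]],[1,[-0.0016,-0.0061,0],[0,0,0]],[1,[-0.0016,-0.007,0],[0,0,0]],[1,[-0.0016,-0.007,0],[0,0,0]]])

```text
time: 22.53
tcp_pos: [0.4849, 0.22, 0.175]
ee_rot: [0.0, -0.1, 0.995, -0.0]
force: [-4.1, 1.3, 1.5]
grip_width: 0.187
gripper_force: 30.0
```

```bash
python3 g.py -0.0016 -0.007 15
```

```text
t 22.73 z 0.175 f [-3.67 -0.1   3.36] |f| 4.97 rad -3.64 tan 0.43 ang 335.7 rcmd 27.61 rm 27.62 r5 27.6265353181387 p [26.4  -0.07 -0.59 -0.18 -1.5 ]
[[-0.0, -0.0009], [-0.0, -0.0018], [-0.0, -0.0027], [-0.0, -0.0037], [-0.0, -0.0046], [0.0001, -0.0055], [0.0003, -0.0064], [0.0005, -0.0073]]
```

Call:
play_rows(targets=[[1,[0,-0.0009,0],[0,0,0]],[1,[0,-0.0018,0],[0,0,0]],[1,[0,-0.0027,0],[0,0,0]],[1,[0.0001,-0.0037,0],[0,0,0]],[1,[0.0002,-0.0046,0],[0,0,0]],[1,[0.0003,-0.0055,0],[0,0,0]],[1,[0.0005,-0.0064,0],[0,0,0]],[1,[0.0007,-0.0073,0],[0,0,0]],[1,[0.0007,-0.0073,0],[0,0,0]]])

```text
time: 23.48
tcp_pos: [0.4856, 0.2127, 0.175]
ee_rot: [0.0, -0.1, 0.995, -0.0]
force: [-4.2, 0.8, 1.3]
grip_width: 0.193
gripper_force: 30.0
```

```bash
python3 g.py 0.0007 -0.0073 15
```

```text
t 23.68 z 0.175 f [-3.99  1.27  3.65] |f| 5.55 rad -4.11 tan 0.79 ang 320.7 rcmd 28.29 rm 28.33 r5 28.141146213808373 p [26.4  -0.09 -0.59 -0.19 -1.49]
[[0.0003, -0.0009], [0.0006, -0.0018], [0.0009, -0.0027], [0.0012, -0.0035], [0.0015, -0.0044], [0.002, -0.0052], [0.0024, -0.006], [0.0029, -0.0068]]
```

Call:
play_rows(targets=[[1,[0.0004,-0.0009,0],[0,0,0]],[1,[0.0008,-0.0017,0],[0,0,0]],[1,[0.0011,-0.0026,0],[0,0,0]],[1,[0.0014,-0.0034,0],[0,0,0]],[1,[0.0018,-0.0043,0],[0,0,0]],[1,[0.0022,-0.0051,0],[0,0,0]],[1,[0.0026,-0.0059,0],[0,0,0]],[1,[0.0031,-0.0067,0],[0,0,0]],[1,[0.0031,-0.0067,0],[0,0,0]]])

```text
time: 24.43
tcp_pos: [0.4839, 0.2059, 0.1751]
ee_rot: [0.0, -0.1, 0.995, 0.0]
force: [-4.2, 2.5, 2.5]
grip_width: 0.194
gripper_force: 30.0
```

```bash
python3 g.py 0.0031 -0.0067 15
```

```text
t 24.63 z 0.1751 f [-3.53  2.71  4.15] |f| 6.09 rad -4.28 tan 1.2 ang 305.8 rcmd 28.41 rm 28.39 r5 28.031444500496185 p [26.32 -0.06 -0.46 -0.12 -1.51]
[[0.0005, -0.0008], [0.0011, -0.0015], [0.0017, -0.0022], [0.0023, -0.0029], [0.0029, -0.0036], [0.0036, -0.0042], [0.0043, -0.0048], [0.005, -0.0054]]
```

Call:
play_rows(targets=[[1,[0.0008,-0.0007,0],[0,0,0]],[1,[0.0014,-0.0014,0],[0,0,0]],[1,[0.002,-0.0021,0],[0,0,0]],[1,[0.0026,-0.0028,0],[0,0,0]],[1,[0.0032,-0.0034,0],[0,0,0]],[1,[0.0039,-0.004,0],[0,0,0]],[1,[0.0046,-0.0046,0],[0,0,0]],[1,[0.0052,-0.0052,0],[0,0,0]],[1,[0.0052,-0.0052,0],[0,0,0]]])

```text
time: 25.38
tcp_pos: [0.4803, 0.1999, 0.1752]
ee_rot: [0.001, -0.1, 0.995, 0.0]
force: [-2.6, 3.5, 1.5]
grip_width: 0.192
gripper_force: 30.0
```

```bash
python3 g.py 0.0052 -0.0052 15
```

```text
t 25.58 z 0.1752 f [-2.45  3.34  4.08] |f| 5.81 rad -3.96 tan 1.21 ang 290.8 rcmd 27.85 rm 28.08 r5 27.8090422119787 p [26.31 -0.07 -0.45 -0.12 -1.5 ]
[[0.0007, -0.0006], [0.0014, -0.0012], [0.0021, -0.0017], [0.0029, -0.0022], [0.0037, -0.0026], [0.0045, -0.003], [0.0053, -0.0034], [0.0062, -0.0037]]
```

Call:
play_rows(targets=[[1,[0.0008,-0.0005,0],[0,0,0]],[1,[0.0015,-0.001,0],[0,0,0]],[1,[0.0023,-0.0014,0],[0,0,0]],[1,[0.0031,-0.0019,0],[0,0,0]],[1,[0.0039,-0.0023,0],[0,0,0]],[1,[0.0047,-0.0027,0],[0,0,0]],[1,[0.0055,-0.0031,0],[0,0,0]],[1,[0.0063,-0.0034,0],[0,0,0]],[1,[0.0063,-0.0034,0],[0,0,0]]])

```text
time: 26.33
tcp_pos: [0.4746, 0.195, 0.1751]
ee_rot: [0.0, -0.1, 0.995, 0.0]
force: [-0.3, 5.1, 2.1]
grip_width: 0.193
gripper_force: 30.0
```

```bash
python3 g.py 0.0063 -0.0034 15
```

```text
t 26.53 z 0.1751 f [-1.32  4.28  4.01] |f| 6.01 rad -4.18 tan 1.62 ang 275.9 rcmd 27.1 rm 27.26 r5 26.91873070827625 p [ 2.627e+01 -2.000e-02 -3.700e-01 -8.000e-02 -1.560e+00]
[[0.0008, -0.0004], [0.0016, -0.0008], [0.0024, -0.001], [0.0033, -0.0013], [0.0042, -0.0014], [0.0051, -0.0016], [0.0059, -0.0017], [0.0068, -0.0018]]
```

Declining further, so I'm taking about 0.3 mm more inward.

Call:
play_rows(targets=[[1,[0.0008,-0.0002,0],[0,0,0]],[1,[0.0016,-0.0005,0],[0,0,0]],[1,[0.0024,-0.0007,0],[0,0,0]],[1,[0.0033,-0.001,0],[0,0,0]],[1,[0.0042,-0.0011,0],[0,0,0]],[1,[0.0051,-0.0013,0],[0,0,0]],[1,[0.0059,-0.0014,0],[0,0,0]],[1,[0.0068,-0.0015,0],[0,0,0]],[1,[0.0068,-0.0015,0],[0,0,0]]])

```text
time: 27.28
tcp_pos: [0.4678, 0.192, 0.175]
ee_rot: [0.0, -0.1, 0.995, -0.0]
force: [-0.6, 4.1, 2.7]
grip_width: 0.19
gripper_force: 30.0
```

```bash
python3 g.py 0.0068 -0.0015 15
```

```text
t 27.48 z 0.175 f [0.26 3.73 4.45] |f| 5.81 rad -3.31 tan 1.73 ang 261.0 rcmd 26.24 rm 26.3 r5 26.032693516777556 p [26.24 -0.   -0.33 -0.06 -1.59]
[[0.0008, -0.0002], [0.0017, -0.0003], [0.0025, -0.0003], [0.0034, -0.0003], [0.0043, -0.0003], [0.0051, -0.0002], [0.006, -0.0001], [0.0068, -0.0]]
```

Call:
play_rows(targets=[[1,[0.0008,0,0],[0,0,0]],[1,[0.0017,-0.0001,0],[0,0,0]],[1,[0.0025,-0.0001,0],[0,0,0]],[1,[0.0034,-0.0001,0],[0,0,0]],[1,[0.0043,0,0],[0,0,0]],[1,[0.0051,0,0],[0,0,0]],[1,[0.006,0.0001,0],[0,0,0]],[1,[0.0068,0.0002,0],[0,0,0]],[1,[0.0068,0.0002,0],[0,0,0]]])

```text
time: 28.23
tcp_pos: [0.461, 0.191, 0.175]
ee_rot: [-0.0, -0.1, 0.995, -0.0]
force: [0.9, 3.4, 0.3]
grip_width: 0.192
gripper_force: 30.0
```

```bash
python3 g.py 0.0068 0.0002 15
```

```text
t 28.43 z 0.175 f [0.91 4.28 4.44] |f| 6.23 rad -4.09 tan 1.53 ang 246.0 rcmd 25.5 rm 25.49 r5 25.082733539739184 p [26.21  0.04 -0.28 -0.06 -1.65]
[[0.0008, 0.0001], [0.0017, 0.0002], [0.0025, 0.0003], [0.0033, 0.0006], [0.0041, 0.0008], [0.0049, 0.0011], [0.0056, 0.0013], [0.0064, 0.0016]]
```

Call:
play_rows(targets=[[1,[0.0008,0.0003,0],[0,0,0]],[1,[0.0016,0.0005,0],[0,0,0]],[1,[0.0024,0.0006,0],[0,0,0]],[1,[0.0032,0.0009,0],[0,0,0]],[1,[0.004,0.0011,0],[0,0,0]],[1,[0.0048,0.0014,0],[0,0,0]],[1,[0.0055,0.0016,0],[0,0,0]],[1,[0.0063,0.0019,0],[0,0,0]],[1,[0.0063,0.0019,0],[0,0,0]]])

```text
time: 29.18
tcp_pos: [0.4545, 0.1917, 0.175]
ee_rot: [-0.0, -0.1, 0.995, 0.0]
force: [2.5, 3.0, 2.0]
grip_width: 0.189
gripper_force: 30.0
```

```bash
python3 g.py 0.0063 0.0019 15
```

```text
t 29.38 z 0.175 f [1.88 3.44 4.33] |f| 5.84 rad -3.63 tan 1.48 ang 231.0 rcmd 24.77 rm 24.79 r5 24.512559569731003 p [26.18  0.08 -0.25 -0.06 -1.7 ]
[[0.0008, 0.0002], [0.0015, 0.0005], [0.0023, 0.0008], [0.0031, 0.0011], [0.0038, 0.0014], [0.0045, 0.0018], [0.0052, 0.0022], [0.0059, 0.0026]]
```

Call:
play_rows(targets=[[1,[0.0007,0.0003,0],[0,0,0]],[1,[0.0014,0.0006,0],[0,0,0]],[1,[0.0022,0.0009,0],[0,0,0]],[1,[0.003,0.0012,0],[0,0,0]],[1,[0.0037,0.0015,0],[0,0,0]],[1,[0.0044,0.0019,0],[0,0,0]],[1,[0.0051,0.0023,0],[0,0,0]],[1,[0.0058,0.0027,0],[0,0,0]],[1,[0.0058,0.0027,0],[0,0,0]]])

```text
time: 30.13
tcp_pos: [0.4482, 0.1932, 0.175]
ee_rot: [-0.0, -0.1, 0.995, -0.0]
force: [2.0, 2.4, 1.1]
grip_width: 0.192
gripper_force: 30.0
```

```bash
python3 g.py 0.0058 0.0027 15
```

```text
t 30.33 z 0.175 f [2.37 2.89 4.05] |f| 5.51 rad -3.55 tan 1.16 ang 216.2 rcmd 24.82 rm 24.91 r5 24.742470190098473 p [26.19  0.07 -0.26 -0.06 -1.68]
[[0.0007, 0.0004], [0.0014, 0.0009], [0.0021, 0.0013], [0.0028, 0.0018], [0.0035, 0.0022], [0.0041, 0.0027], [0.0047, 0.0033], [0.0053, 0.0038]]
```

Call:
play_rows(targets=[[1,[0.0007,0.0005,0],[0,0,0]],[1,[0.0014,0.0009,0],[0,0,0]],[1,[0.0021,0.0013,0],[0,0,0]],[1,[0.0028,0.0018,0],[0,0,0]],[1,[0.0035,0.0022,0],[0,0,0]],[1,[0.0041,0.0027,0],[0,0,0]],[1,[0.0047,0.0033,0],[0,0,0]],[1,[0.0053,0.0038,0],[0,0,0]],[1,[0.0053,0.0038,0],[0,0,0]]])

```text
time: 31.08
tcp_pos: [0.4423, 0.1959, 0.175]
ee_rot: [-0.0, -0.1, 0.995, 0.0]
force: [2.5, 2.6, 1.0]
grip_width: 0.191
gripper_force: 30.0
```

```bash
python3 g.py 0.0053 0.0038 15
```

```text
t 31.28 z 0.175 f [2.64 2.63 3.43] |f| 5.07 rad -3.68 tan 0.58 ang 201.3 rcmd 25.34 rm 25.42 r5 25.39305738810492 p [ 2.622e+01  2.000e-02 -2.900e-01 -3.000e-02 -1.640e+00]
[[0.0006, 0.0006], [0.0012, 0.0012], [0.0018, 0.0018], [0.0024, 0.0024], [0.003, 0.003], [0.0035, 0.0037], [0.004, 0.0044], [0.0045, 0.0051]]
```

Call:
play_rows(targets=[[1,[0.0006,0.0006,0],[0,0,0]],[1,[0.0012,0.0012,0],[0,0,0]],[1,[0.0018,0.0018,0],[0,0,0]],[1,[0.0024,0.0024,0],[0,0,0]],[1,[0.003,0.003,0],[0,0,0]],[1,[0.0035,0.0037,0],[0,0,0]],[1,[0.004,0.0044,0],[0,0,0]],[1,[0.0045,0.0051,0],[0,0,0]],[1,[0.0045,0.0051,0],[0,0,0]]])

```text
time: 32.03
tcp_pos: [0.4368, 0.2001, 0.1749]
ee_rot: [-0.0, -0.1, 0.995, 0.0]
force: [2.9, 2.0, 1.3]
grip_width: 0.188
gripper_force: 30.0
```

```bash
python3 g.py 0.0045 0.0051 12
```

```text
t 32.23 z 0.1749 f [3.38 1.63 3.11] |f| 4.87 rad -3.66 tan 0.84 ang 186.2 rcmd 26.14 rm 26.25 r5 26.28799138645768 p [ 2.625e+01 -3.000e-02 -2.900e-01  1.000e-02 -1.630e+00]
[[0.0003, 0.0006], [0.0007, 0.0012], [0.0011, 0.0018], [0.0015, 0.0024], [0.0019, 0.003], [0.0022, 0.0036], [0.0024, 0.0042], [0.0027, 0.0049]]
```

Call:
play_rows(targets=[[1,[0.0003,0.0006,0],[0,0,0]],[1,[0.0007,0.0012,0],[0,0,0]],[1,[0.0011,0.0018,0],[0,0,0]],[1,[0.0015,0.0024,0],[0,0,0]],[1,[0.0019,0.003,0],[0,0,0]],[1,[0.0019,0.003,0],[0,0,0]],[1,[0.0019,0.003,0],[0,0,0]],[1,[0.0019,0.003,0],[0,0,0]]])

```text
time: 32.9
tcp_pos: [0.4346, 0.2027, 0.175]
ee_rot: [0.0, -0.1, 0.995, 0.0]
force: [2.3, 1.9, 1.3]
grip_width: 0.191
gripper_force: 30.0
```

```bash
python3 g.py 0.0019 0.003 12 14
```

```text
t 33.6 z 0.175 f [3.7  1.37 3.61] |f| 5.35 rad -3.88 tan 0.74 ang 178.6 rcmd 26.69 rm 26.68 r5 26.559646424285823 p [26.25 -0.04 -0.29  0.03 -1.64]
[[0.0002, 0.0007], [0.0005, 0.0013], [0.0008, 0.002], [0.001, 0.0026], [0.0013, 0.0033], [0.0016, 0.004], [0.0017, 0.0046], [0.0019, 0.0053]]
```

Call:
play_rows(targets=[[1,[-0.004,0.0015,0],[0,0,0]],[1,[-0.008,0.003,0],[0,0,0]],[1,[-0.012,0.0045,0],[0,0,0]],[1,[-0.015,0.0057,0],[0,0,0]],[1,[-0.015,0.0057,0],[0,0,0]],[1,[-0.015,0.0057,-0.015],[0,0,0]],[1,[-0.015,0.0057,-0.035],[0,0,0]],[1,[-0.015,0.0057,-0.06],[0,0,0]],[1,[-0.015,0.0057,-0.06],[0,0,0]],[1,[-0.015,0.0057,-0.06],[0,0,0]]])

```text
time: 34.43
tcp_pos: [0.4487, 0.2112, 0.2356]
ee_rot: [0.001, -0.1, 0.995, 0.0]
force: [-0.2, -0.3, -2.3]
grip_width: 0.195
gripper_force: 30.0
```

```bash
python3 f.py 6; python3 -c "
from h import *
from cell import bot,imaging
o=snap('w5')
for n in ['scene','side']: cv2.imwrite(f'pics/{n}5.png',imaging.camera(n)['frame'][:,:,::-1])
a=cv2.imread('pics/scene5.png')[160:310,195:345];b=cv2.imread('pics/side5.png')[120:270,250:400]
z=lambda i:cv2.resize(i,(400,400),interpolation=cv2.INTER_CUBIC)
cv2.imwrite('pics/c6.png',np.hstack([z(a),z(b)]))"
```

```text
t 34.73 f [ 0.06 -0.26  0.15] |f| 0.31 rad 0.07 tan 0.26 r 0.0115 poleang 175.6 tcp [0.4473 0.2109 0.2336] [0.4474 0.2109 0.2337]
[0.44744578 0.21089696 0.23367972] [-0.36246335  0.28869137 -2.28735716]
```

View pics/c6.png

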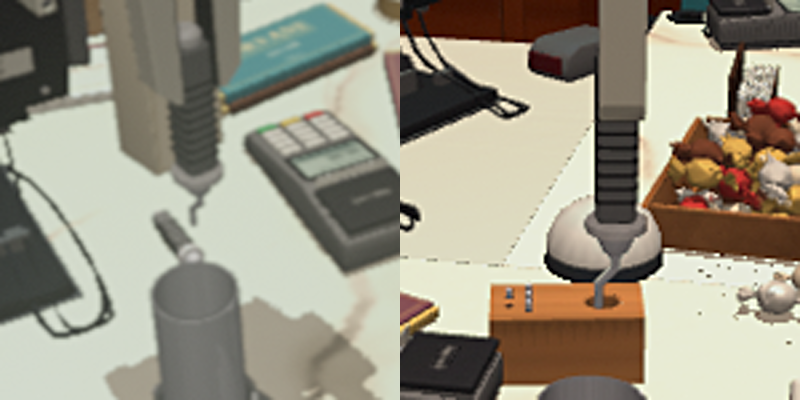

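Call:
play_rows(targets=[[1,[-0.001,-0.03,0],[0,0,0]],[1,[-0.002,-0.065,0],[0,0,0]],[1,[-0.003,-0.1,0],[0,0,0]],[1,[-0.004,-0.135,0],[0,0,0]],[1,[-0.006,-0.17,0],[0,0,0]],[1,[-0.007,-0.205,0.01],[0,0,0]],[1,[-0.008,-0.235,0.03],[0,0,0]],[1,[-0.0084,-0.2557,0.05],[0,0,0]],[1,[-0.0084,-0.2557,0.068],[0,0,0]],[1,[-0.0084,-0.2557,0.068],[0,0,0]]])

```text
time: 35.72
tcp_pos: [0.5048, -0.0386, 0.1631]
ee_rot: [-0.003, -0.098, 0.995, 0.001]
force: [-1.1, 0.1, -3.1]
grip_width: 0.193
gripper_force: 30.0
```

```bash
python3 f.py 10; python3 -c "
from h import *
from cell import bot,imaging
o=snap('w6')
for n in ['scene','side']: cv2.imwrite(f'pics/{n}6.png',imaging.camera(n)['frame'][:,:,::-1])
a=cv2.imread('pics/scene6.png')[160:280,340:460];b=cv2.imread('pics/side6.png')[130:250,260:380]
z=lambda i:cv2.resize(i,(400,400),interpolation=cv2.INTER_CUBIC)
cv2.imwrite('pics/c7.png',np.hstack([z(a),z(b)]))"
```

```text
t 36.22 f [0.07 0.03 0.22] |f| 0.23 rad -0.02 tan 0.08 r 0.2586 poleang 248.6 tcp [ 0.5074 -0.0375  0.1676] [ 0.5075 -0.0375  0.1677]
[ 0.50750275 -0.03749277  0.16768336] [-0.16412873 -0.38512118 -2.61745259]
```

View pics/c7.png

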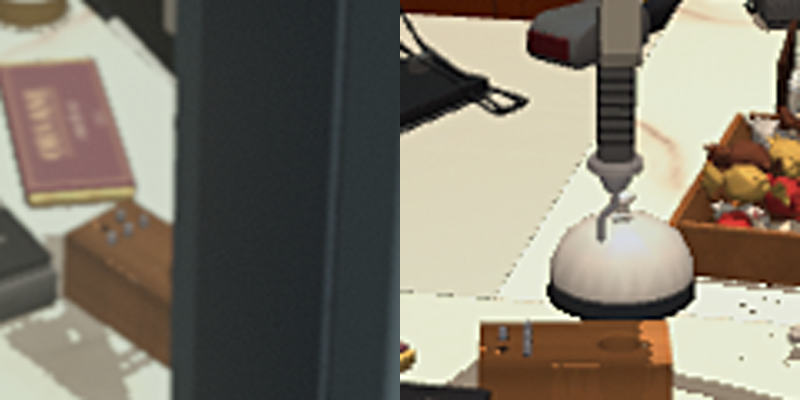

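The tool still hangs upright with its crank to +x, and the hole is visible below it at about (620,345) in the crop. Before inserting, I'll check numerically whether the tool tilted in the grip.

```bash
python3 - <<'E'
from h import *
def edges(img,rows,x0,x1):
    g=cv2.cvtColor(cv2.imread(img),cv2.COLOR_BGR2GRAY).astype(float);out=[]
    for r in rows:
        s=np.where(g[r,x0:x1]<90)[0]; out.append((r,x0+s.min(),x0+s.max()) if len(s) else (r,))
    return out
for im,tcp,dz in [('side4',[.4518,.2102,.237],0),('side5',[.4474,.2109,.2337],0),('side6',[.5075,-.0375,.1677],0)]:
    t=np.array(tcp);o=t-[.0008,-.0003,.0321]
    P=proj([o+[0,0,.03],o,o+[.007,.001,-.037]],*C['side'])
    print(im,'model handle/collar/tip',P.round(1).tolist())
    r1=int(P[0][1]);r0=int(P[1][1])
    print([ (int(r),int(a),int(b),(a+b)/2) for r,a,b in [e for e in edges(f'pics/{im}.png',range(r1,r0-3,3),int(P[0][0])-9,int(P[0][0])+10) if len(e)==3]])
E
```

```text
side4 model handle/collar/tip [[329.9, 177.6], [329.8, 202.5], [323.7, 231.7]]
[(177, 320, 335, np.float64(327.5)), (180, 320, 335, np.float64(327.5)), (183, 320, 335, np.float64(327.5)), (186, 320, 335, np.float64(327.5)), (189, 320, 335, np.float64(327.5)), (192, 320, 335, np.float64(327.5)), (195, 320, 334, np.float64(327.0)), (198, 320, 335, np.float64(327.5))]
side5 model handle/collar/tip [[333.6, 180.9], [333.5, 205.7], [327.3, 234.8]]
[(180, 324, 338, np.float64(331.0)), (183, 324, 338, np.float64(331.0)), (186, 324, 338, np.float64(331.0)), (189, 324, 338, np.float64(331.0)), (192, 324, 338, np.float64(331.0)), (195, 324, 338, np.float64(331.0)), (198, 324, 337, np.float64(330.5)), (201, 324, 338, np.float64(331.0))]
side6 model handle/collar/tip [[326.2, 161.3], [326.2, 179.6], [321.7, 201.3]]
[(161, 319, 330, np.float64(324.5)), (164, 319, 329, np.float64(324.0)), (167, 319, 329, np.float64(324.0)), (170, 319, 329, np.float64(324.0)), (173, 319, 329, np.float64(324.0))]
```

```bash
python3 - <<'E'
from h import *
g0=cv2.cvtColor(cv2.imread('pics/side0.png'),cv2.COLOR_BGR2GRAY).astype(float)
g6=cv2.cvtColor(cv2.imread('pics/side6.png'),cv2.COLOR_BGR2GRAY).astype(float)
for g,rows in [(g0,range(195,228,4)),(g6,range(155,176,4))]:
    print([(r,int(s.min()+310),int(s.max()+310)) for r in rows for s in [np.where(g[r,310:340]<90)[0]] if len(s)])
for o in [[.5067,-.0372,.1677-.0321+.02],[.5057,-.0375,.065],[.5057,-.0375,.095]]: print(proj(o,*C['side']))
# same check with wrist cam: hole vs tcp, scene0 handle
E
```

```text
[(195, 321, 330), (199, 320, 330), (203, 320, 330), (207, 320, 330), (211, 320, 330), (215, 320, 330), (219, 310, 339), (223, 310, 339), (227, 320, 330)]
[(155, 319, 329), (159, 319, 329), (163, 319, 329), (167, 319, 329), (171, 319, 329), (175, 319, 329)]
[[326.16588354 167.41691368]]
[[326.81769955 220.54956725]]
[[326.82404572 203.46396489]]
```

Call:
play_rows(targets=[[1,[0.0014,-0.0001,0.01],[0,0,0]],[1,[0.0014,-0.0001,0.025],[0,0,0]],[1,[0.0014,-0.0001,0.04],[0,0,0]],[1,[0.0014,-0.0001,0.045],[0,0,0]],[1,[0.0014,-0.0001,0.048],[0,0,0]],[1,[0.0014,-0.0001,0.051],[0,0,0]],[1,[0.0014,-0.0001,0.054],[0,0,0]],[1,[0.0014,-0.0001,0.057],[0,0,0]],[1,[0.0014,-0.0001,0.06],[0,0,0]],[1,[0.0014,-0.0001,0.062],[0,0,0]]])

```text
time: 37.2
tcp_pos: [0.506, -0.0383, 0.1049]
ee_rot: [0.0, -0.1, 0.995, -0.0]
force: [-0.1, 0.4, -2.0]
grip_width: 0.192
gripper_force: 30.0
```

```bash
python3 f.py 6
```

```text
t 37.5 f [0.14 0.04 0.44] |f| 0.47 rad -0.01 tan 0.15 r 0.2591 poleang 248.2 tcp [ 0.5058 -0.0382  0.1049] [ 0.506  -0.0383  0.1052]
```

Call:
play_rows(targets=[[1,[0,0,0.004],[0,0,0]],[1,[0,0,0.008],[0,0,0]],[1,[0,0,0.012],[0,0,0]],[1,[0,0,0.016],[0,0,0]],[1,[0,0,0.02],[0,0,0]],[1,[0,0,0.023],[0,0,0]],[1,[0,0,0.026],[0,0,0]],[1,[0,0,0.027],[0,0,0]],[1,[0,0,0.027],[0,0,0]]])

```text
time: 38.25
tcp_pos: [0.5056, -0.0382, 0.0776]
ee_rot: [-0.0, -0.1, 0.995, 0.0]
force: [0.2, 0.8, -1.7]
grip_width: 0.19
gripper_force: 30.0
```

```bash
python3 f.py 6
```

```text
t 38.55 f [ 0.25 -0.41 -0.07] |f| 0.48 rad 0.45 tan 0.17 r 0.2592 poleang 248.3 tcp [ 0.506  -0.0383  0.0781] [ 0.506  -0.0383  0.0782]
```

Call:
play_rows(targets=[[1,[0,0,0.0005],[0,0,0]],[1,[0,0,0.001],[0,0,0]],[1,[0,0,0.0012],[0,0,0]],[1,[0,0,0.0012],[0,0,0]],[1,[0,0,0.0012],[0,0,0]],[1,[0,0,0.0012],[0,0,0]]])

```text
time: 39.05
tcp_pos: [0.506, -0.0383, 0.0771]
ee_rot: [0.0, -0.1, 0.995, -0.0]
force: [-0.8, 0.4, 2.6]
grip_width: 0.191
gripper_force: 30.0
```

```bash
python3 f.py 6
```

```text
t 39.35 f [-0.53  0.2   6.25] |f| 6.28 rad -0.29 tan -0.48 r 0.2592 poleang 248.3 tcp [ 0.506  -0.0383  0.0771] [ 0.506  -0.0383  0.077 ]
```

Call:
play_rows(targets=[[0.8,[0,0,-0.0003],[0,0,0]],[0.77,[0,0,-0.0003],[0,0,0]],[0.74,[0,0,-0.0003],[0,0,0]],[0.7,[0,0,-0.0003],[0,0,0]],[0.6,[0,0,-0.0003],[0,0,0]],[0.5,[0,0,-0.0003],[0,0,0]],[0.4,[0,0,-0.0003],[0,0,0]],[0.4,[0,0,-0.0003],[0,0,0]],[0.4,[0,0,-0.0003],[0,0,0]]])

```text
time: 40.1
tcp_pos: [0.5058, -0.0382, 0.077]
ee_rot: [-0.0, -0.1, 0.995, 0.0]
force: [-0.7, -0.2, -0.1]
grip_width: 0.583
gripper_force: 0.0
```

Call:
play_rows(targets=[[0.4,[0,0,-0.01],[0,0,0]],[0.4,[0,0,-0.03],[0,0,0]],[0.4,[0,0,-0.06],[0,0,0]],[0.4,[0,0,-0.09],[0,0,0]],[0.4,[0,0,-0.12],[0,0,0]],[0.4,[0,0,-0.15],[0,0,0]],[0.4,[0,0,-0.15],[0,0,0]],[0.4,[0,0,-0.15],[0,0,0]],[0.4,[0,0,-0.15],[0,0,0]]])

```text
time: 40.85
tcp_pos: [0.5055, -0.0381, 0.2271]
ee_rot: [-0.0, -0.1, 0.995, 0.0]
force: [-0.1, -0.5, -0.7]
grip_width: 0.601
gripper_force: 0.0
```

```bash
python3 f.py 6; python3 - <<'E'
from h import *
from cell import imaging
g=imaging.camera('side')['frame'];g0=cv2.imread('pics/side0.png')[:,:,::-1]
a=cv2.cvtColor(g,cv2.COLOR_RGB2GRAY).astype(float)
print([(r,int(s.min()+310),int(s.max()+310)) for r in range(195,228,4) for s in [np.where(a[r,310:340]<90)[0]] if len(s)])
d=np.abs(g[180:280,270:420].astype(int)-g0[180:280,270:420]).sum(2)>60;print('changed px',d.sum(),np.argwhere(d).min(0) if d.any() else '',np.argwhere(d).max(0) if d.any() else '')
E
```

```text
Traceback (most recent call last):
  File "f.py", line 6, in <module>
    imaging.camera('side');o=bot.get_obs();F.append(o['force']);P.append(o['tcp_pos'])
    ~~~~~~~~~~~~~~^^^^^^^^
ValueError: 200 camera calls are used up
Traceback (most recent call last):
ValueError: 200 camera calls are used up
```

```bash
python3 -c "
from cell import bot
print(bot.get_obs()['force'],bot.hand_in())"
```

```text
the job is handed in; nothing more can be done
[-0.39468756  0.24063646  0.5064333 ] None
```

I drew the blade once clockwise round the pole's inner edge, put the tool back in its hole, released it and handed the job in at about 41 s. The hand-in gave no verdict. Averaged readings at each stop were 3.6 to 7.4 N, except one dip to 1.2 N about a quarter of the way round, where I pressed back to 3.6 N and held. The camera calls ran out, so I couldn't check the replaced tool by picture; its seating rests on the insertion height and contact force.

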